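# Pin the bin pedal back to its lever and hold the lid open

## Robot

A 7-joint arm with a two-finger parallel gripper is mounted at the origin on the work surface. World frame = base frame: x ahead of the robot, y to its left, z up, the work surface at z = 0. Lengths are in m, angles in rad, forces in N, time in s.
With the tool pointing down it reaches from about 0.35 to 0.9 m from the base axis. Payload 8.1 kg.
Tool frame: the origin (TCP) lies on the centre line of the jaws, within the pads' length; the fingertips stand 8 mm ahead of it and the grasp point (between the pads) lies 11 mm behind it; x points along the fingers, y is the direction in which the jaws open and shut, and the axes are right-handed (so a half turn about x gives the same grasp; the last joint's range is limited). The gripper opens to 85 mm and grips with 20 to 120 N. Pads are 22 mm wide; open, the fingers measure 114 mm over their backs; the gripper's body (76 mm by 85 mm) begins 54 mm behind the grasp point. The pads swing forward as they close: fully open they stand 13 mm farther back than shut.
Start: joints at [-1.259, 0.434, 0.025, 1.573, -0.012, 1.134, -0.075], TCP at [0.252, 0.572, 0.239] pointing down, gripper open.
Joint ranges: [-2.62, 2.62], [-0.44, 2.09], [-1.27, 1.32], [0.08, 2.57], [-1.32, 4.46], [0.12, 2], [-2.74, 2.74]. Speed limits (rad/s): [2.22, 2.22, 3.01, 3.01, 3.14, 3.14, 3.14].

## Interface

Orientations are given as a unit quaternion [x, y, z, w].
In Python, from bench import manip gives the robot as it stands.
- The arm moves only by the shell command python3 -m jog 'ROWS' [OPENING]. ROWS is JSON, a list of rows, each a list of 2 entries, a list of its own where there are three numbers: the shift along the tool's x, y, z in mm, then the turn about the tool's x in rad. A call has 1 to 8 rows; each row is the pose to reach, as a shift and turn from the pose measured when the call began, along the tool's axes at that moment; what a row does not reach only later rows make up. A row lasts 1/8 s, in which the tool goes at most 62.5 mm and 10.7 degrees, less where a joint would pass 70% of its speed; a pose out of reach is approached as far as the arm can. A call with a gripper value outside its range is refused whole. OPENING is the closure, from -1 (fully open) to 1 (shut), so that 0 is half open, set as the call begins (- or left out, the last holds). The fingers move at their own pace and stop on an object; the grip force is fixed at half the most. Time passes only in rows, so rows that repeat a pose let the fingers close. It gives the time, the measured TCP pose, the force and the opening at its end, in the units of the state.
- manip.get_obs(): the state, without advancing time (a new reading comes with each control period).
- manip.snapshot(name): name is "scene" or "side" or "wrist"; returns a dict with "frame" (384x512x3 uint8, red, green, blue), "vertical_fov" (degrees; the focal length in pixels is half the picture's height over the tangent of half this angle, whatever the lens; pixels are square), "cx", "cy" (the principal point, pixels), "distortion" ([k1, k2, p1, p2, k3] as OpenCV has them; the pictures are not rectified), "world_to_cam" (4x4, takes a point from world to camera coordinates). Camera axes: x right, y down, z forward; pixel columns grow to the right and rows downward; lengths in m; the calibration is good to about 2 mm. A picture is of the moment at which its call begins. There is no depth.
- manip.finish_job(): hands the job in, once; it reports no verdict.
The state is a dict: "t": time; "q": joint angles; "joint_vel": joint speeds; "joint_torque": joint torques, N m; "eef_pos": TCP position; "orientation": TCP orientation; "ft_force": force on the tool from outside, world axes, zero at the start; "torque": the same for the moment, N m; "opening": finger opening in m.
Only numpy, scipy, OpenCV 4.12 (cv2) and the standard library are available. Lean on these libraries where they do the work, as an engineer would, in place of code of your own. Each camera call takes 0.05 s, during which the arm holds its last target.

## Task

The pedal of the small steel bin no longer lifts the lid because its clevis pin is out and lying on the ledge. Push the pin sideways through the pedal's two cheeks and the eye of the lift lever between them, fully home until its black grip meets the cheek, and let go of it; then press the pedal all the way down so that the linkage opens the lid, and finish while still holding the pedal down with the lid open. Leave the other things on the ledge where they stand.

Things in the scene. Friction and masses are not known exactly. Their poses are not given: they have to be found in the camera images.
- bin: Round stainless pedal bin, fixed, 172 mm across, 241 mm tall with lid shut. Origin under its centre on the ledge; z up; the pedal sticks out of its foot towards its own -x. Its tall wall stands 54 mm behind the pin holes (towards +x): a wide gripper working at the holes should lean away from the bin, towards the pedal's free end.
- pedal_hole (a point): Clevis middle: on the axis of the pin holes, half way between the pedal's two cheeks, 138 mm in front (-x) of the bin's centre, 48 mm above the ledge with pedal up. Axes move with the pedal: y along the hole axis, -x to the free end, z up. 11 mm round holes; cheeks 4 mm thick, 22 mm high, outer faces at y = -15 and +15 mm. The pin fits from either side. The 40 mm wide tread begins 20 mm in front.
- lever_eye (a point): Middle of the eye (11 mm round hole, 12 mm thick, y = -6 to +6 mm) at the end of the bin's lift lever, between the pedal's cheeks; it lies on the pedal's hole axis while pedal and lid are at rest. Axes as the bin's, tilting with the lever. The lever is 100 mm long and lifts the lid when its eye is driven down; the lid's weight holds it up.
- pedal_tread (a point): Centre of the top of the rubber tread pad, 44 mm long (x), 36 mm wide (y); 44 mm in front of the hole axis and 13 mm above it (61 mm above the ledge with pedal up). Axes move with the pedal: -x to the free end, z up. Pressed fully, it comes down 28 mm; this takes about 3 N without the pin, 7 to 10 N with it.
- bin_pedal (a joint): Pedal angle in rad: 0 up (sprung), 0.30 down on its stop. Its pivot lies 50 mm behind (+x of) the hole axis at the same height. It springs back when let go.
- bin_lid (a joint): Lid angle in rad: 0 shut, about 1.1 to 1.3 with the pinned pedal fully down. The lid is hinged at the back of the bin and falls shut by its weight. Without the pin the pedal does not move it.
- pin: Loose clevis pin lying flat on the ledge: round steel shank 8 mm thick, 42 mm long, last 5 mm tapered, moulded into a flat black plastic grip 30 mm long, 16 mm wide, 12 mm thick on the same axis; about 30 g. Origin on the axis where shank meets grip, 6 mm above the ledge when lying; +x to the tip, grip from x = 0 to -30 mm; y across the width, z across the thickness.
- pin_seat (a point): Point on the pin's axis 15 mm from the grip towards the tip: it coincides with the clevis middle (pedal_hole) when the grip meets the cheek.
- cup: Bystander: white ceramic toothbrush cup with two brushes, 76 mm across, 100 mm tall (190 mm with brushes), origin under its centre.
- squeeze_bottle: Bystander: closed turquoise squeeze bottle, 64 mm across, 171 mm tall, origin under its centre.
- soap_dish: Bystander: steel soap dish with a bar of soap, 85 x 120 mm, 25 mm tall, origin under its centre.
- toilet_brush: Bystander: toilet brush standing in its white plastic holder, 110 mm across, 375 mm tall, origin under its centre.
- nail_brush: Bystander: wooden nail brush, 35 x 90 mm, 32 mm tall, origin under its centre.
- mug: Bystander: white plastic bath mug with a handle, 100 mm across, 100 mm tall, origin under its centre.

How it is judged:
By the outcome, as a careful person would: the job done as asked, in the order asked, and still so for the second after the job is handed in, while the arm keeps its last pose, push and grip.
It also fails if it takes over 58 s, if anything falls off the work surface, if the arm or the gripper's body presses on something with over 40 N, if the wrist force passes 120 N, or if a joint passes its speed limit or range.

## Working session

There is one attempt and no reset: what is moved stays moved. The work goes in short steps, Python scripts to look and compute and a shell command to move; the robot and the scene stay as the last step left them, time stands still between calls to the robot, and variables do not carry over. Pictures are saved under pics/ and viewed, and the job is handed in when it is done.

```bash
ls; mkdir -p pics; cat > h.py <<'E'
from bench import manip
import numpy as np, cv2
from scipy.spatial.transform import Rotation as R
def snap(n,f):
    s=manip.snapshot(n); cv2.imwrite('pics/'+f+'.png',s['frame'][:,:,::-1]); np.save('pics/'+f+'.npy',s,allow_pickle=True); return s
def load(f): return np.load('pics/'+f+'.npy',allow_pickle=True).item()
def K(s):
    f=s['frame'].shape[0]/2/np.tan(np.radians(s['vertical_fov'])/2)
    return np.array([[f,0,s['cx']],[0,f,s['cy']],[0,0,1.]])
def ray(s,uv):
    p=cv2.undistortPoints(np.array([[uv]],float),K(s),np.array(s['distortion'],float))[0,0]
    T=np.array(s['world_to_cam']); Rm=T[:3,:3]; c=-Rm.T@T[:3,3]; d=Rm.T@np.array([p[0],p[1],1]); return c,d/np.linalg.norm(d)
def onz(s,uv,z):
    c,d=ray(s,uv); return c+d*(z-c[2])/d[2]
def tri(obs):
    A=np.zeros((3,3));b=np.zeros(3)
    rs=[ray(s,uv) for s,uv in obs]
    for c,d in rs:
        P=np.eye(3)-np.outer(d,d);A+=P;b+=P@c
    x=np.linalg.solve(A,b); return x,[np.linalg.norm((np.eye(3)-np.outer(d,d))@(x-c)) for c,d in rs]
def proj(s,X):
    T=np.array(s['world_to_cam']); r,_=cv2.Rodrigues(T[:3,:3])
    return cv2.projectPoints(np.array(X,float).reshape(-1,1,3),r,T[:3,3],K(s),np.array(s['distortion'],float))[0][:,0]
def rel(X):
    "world point -> tool-axes shift mm"
    o=manip.get_obs(); return R.from_quat(o['orientation']).inv().apply(np.array(X)-o['eef_pos'])*1000
E
python3 - <<'E'
from h import *
for n in ["scene","side","wrist"]:
    s=snap(n,n+'0'); c,d=ray(s,(256,192)); print(n,c,d,s['vertical_fov'],s['distortion'])
o=manip.get_obs(); print(o); print(R.from_quat(o['orientation']).as_matrix())
E
```

```text
pics
scene [1.23388757 0.58470734 0.99601581] [-0.55536536 -0.4488974  -0.70004317] 54.02446783733177 [0.00479756 0.         0.         0.         0.        ]
side [ 0.4859869  -1.03100206  1.02006629] [ 0.06534866  0.78192517 -0.61993756] 50.822652557434 [0.00653479 0.         0.         0.         0.        ]
wrist [0.18422787 0.60148985 0.37284642] [ 0.27685745 -0.12841067 -0.95229231] 67.0156354575584 [0.00721658 0.         0.         0.         0.        ]
{'t': 0.15, 'q': array([-1.25858185,  0.43507366,  0.02495729,  1.57386281, -0.0115777 ,
        1.13396885, -0.07510576]), 'joint_vel': array([ 5.75961342e-04, -1.32819333e-03,  3.59773327e-04, -3.57011677e-03,
       -3.51930312e-05, -1.29264879e-03, -1.36961126e-03]), 'joint_torque': array([ 1.79853367e-03, -6.70883203e+01,  1.02617908e+00, -3.16445196e+01,
        1.56695192e-02,  9.02907515e-03, -3.28976842e-05]), 'eef_pos': array([0.25178382, 0.57165573, 0.23870915]), 'orientation': array([ 0.14521612,  0.69199125, -0.14603771,  0.69190562]), 'ft_force': array([-0.40501147,  0.47706662, -0.12453223]), 'torque': array([-0.01146007,  0.02104707,  0.00656405]), 'opening': 0.08587054184161579}
[[-3.57795478e-04  4.03065188e-01  9.15171201e-01]
 [-1.11205905e-03  9.15170533e-01 -4.03065328e-01]
 [-9.99999318e-01 -1.16193937e-03  1.20788413e-04]]
```

View pics/scene0.png

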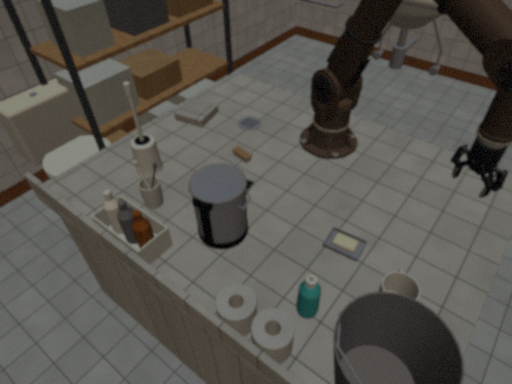

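View pics/side0.png

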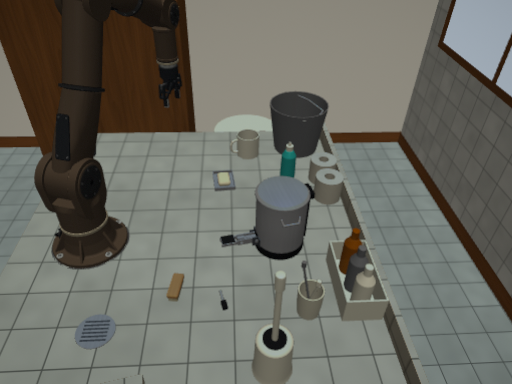

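View pics/wrist0.png

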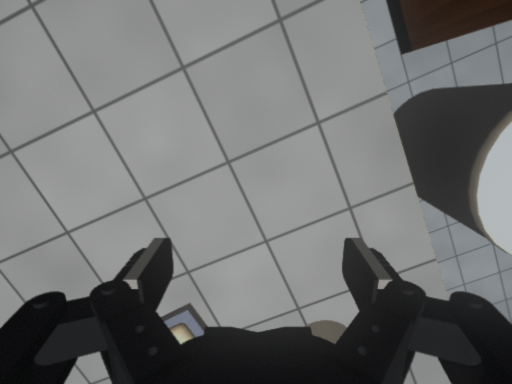

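The side view shows the pin near (222,300) with its black grip at (224,305), the pedal at (225–258, 238), and the nail brush at (175,286). The scene view has the bin hiding the pin.

```bash
python3 - <<'E'
from h import *
s=load('side0')
for n,uv,z in [('grip',(224,305),.006),('tip',(221,292),.006),('pedal end',(224,240),.061),('pedal root',(258,236),.05),('bin bottom front',(280,254),0),('nail',(175,286),.03),('cup',(310,308),0.05),('bin lid c',(283,192),.24)]:
    print(n,onz(s,uv,z))
f=s['frame'][:,:,::-1]
cv2.imwrite('pics/side_pedal.png',cv2.resize(f[215:275,205:325],None,fx=6,fy=6,interpolation=cv2.INTER_CUBIC))
cv2.imwrite('pics/side_pin.png',cv2.resize(f[270:330,165:285],None,fx=6,fy=6,interpolation=cv2.INTER_CUBIC))
E
```

```text
grip [ 0.46219825 -0.29330013  0.006     ]
tip [ 0.45309421 -0.24491205  0.006     ]
pedal end [ 0.4641968  -0.07470656  0.061     ]
pedal root [ 0.57962358 -0.04905287  0.05      ]
bin bottom front [ 0.65384734 -0.0886024   0.        ]
nail [ 0.31408924 -0.23484408  0.03      ]
cup [ 0.70859103 -0.34644558  0.05      ]
bin lid c [ 0.65247304 -0.04987622  0.24      ]
```

View pics/side_pedal.png

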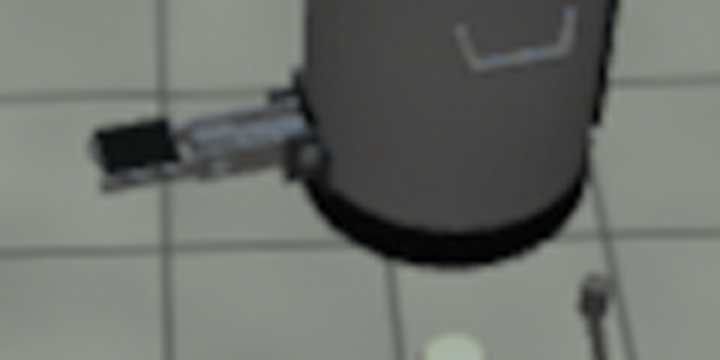

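View pics/side_pin.png

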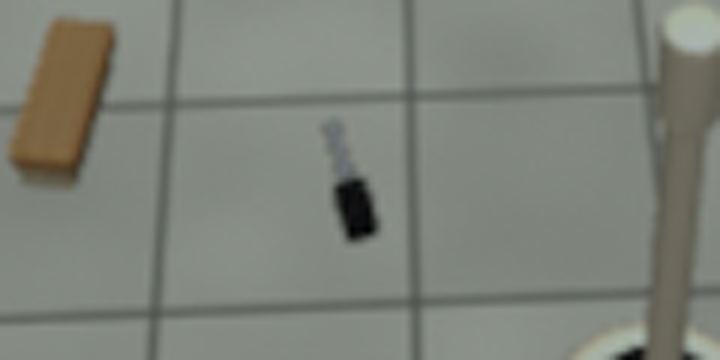

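```bash
python3 -m jog '[[[-10,-50,35],0.1],[[-10,-100,70],0.2],[[-10,-150,106],0.3],[[-10,-200,142],0.4],[[-10,-250,177],0.5],[[-10,-300,212],0.6],[[-10,-350,248],0.7],[[-10,-400,284],0.8]]'; python3 - <<'E'
from h import *
print(rel([.40,-.15,.25])); o=manip.get_obs();M=R.from_quat(o['orientation']).as_matrix();print(M, np.degrees(np.arctan2(M[1,1],M[0,1])),o['q'])
E
```

```text
t: 1.15
eef_pos: [0.3505, 0.0892, 0.2494]
orientation: [0.404, 0.58, -0.405, 0.58]
ft_force: [1.1, -0.3, 1.0]
opening: 0.0851
[ -0.53651953 -36.18422071 241.56749306]
[[ 1.24286162e-04  9.38383429e-01  3.45595899e-01]
 [-4.38586412e-04  3.45595919e-01 -9.38383327e-01]
 [-9.99999896e-01 -3.49456030e-05  4.54515012e-04]] 20.21817713709511 [-0.80838617 -0.04437947  0.40286049  2.15660778  0.02086787  1.02597109
 -0.06382442]
```

```bash
python3 -m jog '[[[0,-8,50],0.06],[[0,-16,100],0.12],[[0,-24,150],0.17],[[0,-32,200],0.17],[[0,-36,240],0.17],[[0,-36,240],0.17],[[0,-36,240],0.17]]'; python3 - <<'E'
from h import *
s=snap('wrist','w1'); snap('side','s1'); snap('scene','c1'); print(manip.get_obs()['q'])
E
```

```text
t: 2.02
eef_pos: [0.3993, -0.148, 0.2492]
orientation: [0.452, 0.544, -0.453, 0.543]
ft_force: [-0.3, -0.2, -0.5]
opening: 0.0856
[-0.47069793  0.0857912   0.77196792  2.05465497 -0.07004956  1.02669372
  0.52044706]
```

View pics/w1.png

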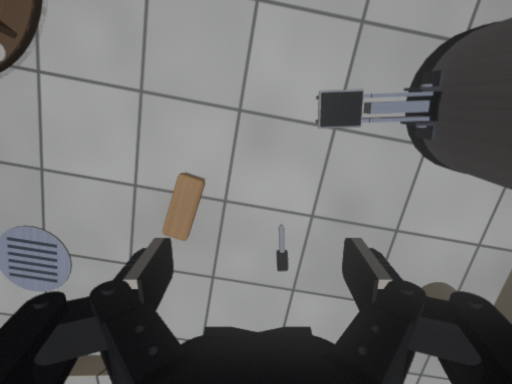

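View pics/s1.png

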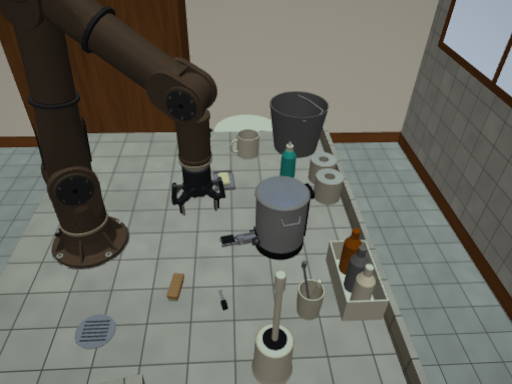

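The wrist view shows the pin lying from its tip at (282,226) to its grip at (282,270), the tread centred near (341,109), and the clevis arms running right to (430,105). I'll move for a second view that also gets nearer.

```bash
python3 - <<'E'
from h import *
s=load('w1')
for n,uv,z in [('griptail',(282,270),.012),('shoulder',(282,251),.006),('tip',(282,226),.006),('tread c',(341,109),.061),('tread L',(320,110),.061),('tread R',(362,108),.061),('arm R',(430,106),.052)]:
    print(n,onz(s,uv,z))
f=s['frame'][:,:,::-1]
cv2.imwrite('pics/w1a.png',cv2.resize(f[70:150,300:450],None,fx=5,fy=5,interpolation=cv2.INTER_CUBIC))
cv2.imwrite('pics/w1b.png',cv2.resize(f[210:290,220:340],None,fx=5,fy=5,interpolation=cv2.INTER_CUBIC))
E
```

```text
griptail [ 0.46447623 -0.30400738  0.012     ]
shoulder [ 0.45923438 -0.27675751  0.006     ]
tip [ 0.45107294 -0.23796355  0.006     ]
tread c [ 0.47560722 -0.06892619  0.061     ]
tread L [ 0.4537371  -0.07400454  0.061     ]
tread R [ 0.49741186 -0.06386898  0.061     ]
arm R [ 0.57304208 -0.04811903  0.052     ]
```

View pics/w1a.png

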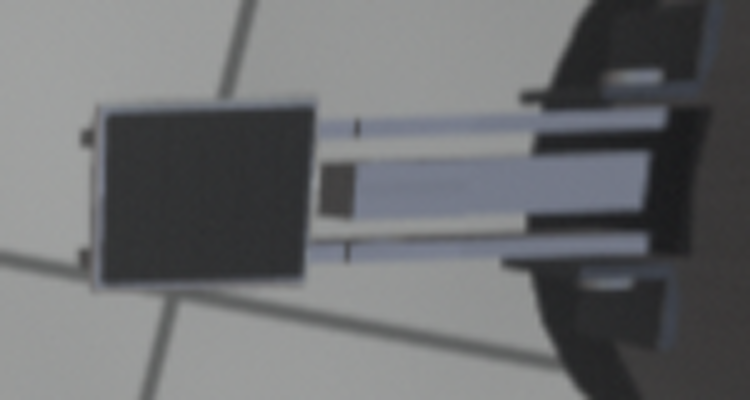

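View pics/w1b.png

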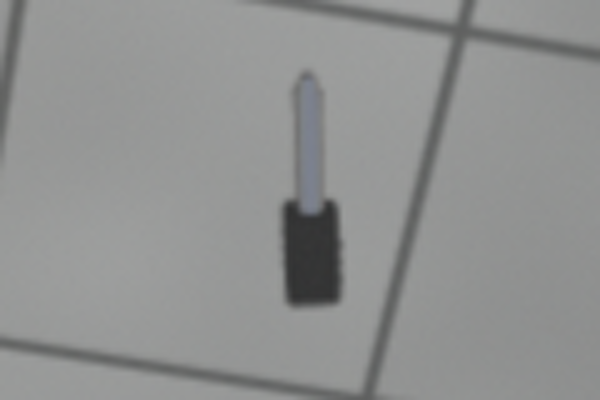

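```bash
python3 -c "
from h import *
print(rel([.47,-.20,.20]))"
```

```text
[49.31841468 59.67079557 64.66685727]
```

```bash
python3 -m jog '[[[25,30,32],0],[[49,60,65],0],[[49,60,65],0],[[49,60,65],0]]'; python3 - <<'E'
from h import *
s=snap('wrist','w2'); o=manip.get_obs(); print(o['q'],o['eef_pos'])
f=s['frame'][:,:,::-1]
cv2.imwrite('pics/w2x.png',cv2.resize(f,None,fx=1.5,fy=1.5,interpolation=cv2.INTER_CUBIC))
E
```

```text
t: 2.68
eef_pos: [0.4699, -0.1996, 0.2002]
orientation: [0.451, 0.545, -0.452, 0.544]
ft_force: [-0.8, 0.6, 0.8]
opening: 0.0853
[-0.29797661  0.34508146  0.78165818  1.94379021 -0.2942459   0.96916255
  0.80870039] [ 0.46995028 -0.19944578  0.20067087]
```

View pics/w2x.png

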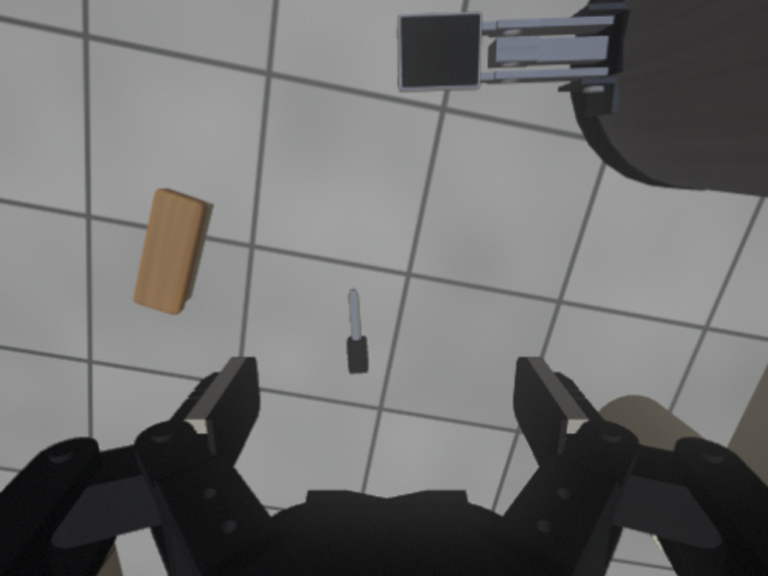

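This second view has the tread at about (440,51)/1.5, the pin tip at (353,291)/1.5 and the grip at (357,355)/1.5. Next I'll extract contours in both views and triangulate.

```bash
cat > m.py <<'E'
from h import *
def blob(s,box,thr,lo=True,k=6):
    x0,y0,x1,y1=box; g=cv2.cvtColor(s['frame'],cv2.COLOR_RGB2GRAY)[y0:y1,x0:x1]
    g=cv2.resize(g,None,fx=k,fy=k,interpolation=cv2.INTER_CUBIC)
    m=((g<thr) if lo else (g>thr)).astype(np.uint8)
    c=max(cv2.findContours(m,cv2.RETR_EXTERNAL,cv2.CHAIN_APPROX_NONE)[0],key=cv2.contourArea)
    r=cv2.minAreaRect(c); o=np.array([x0,y0])
    cv=lambda p:(np.array(p)+.5)/k-.5+o
    M=cv2.moments(c); return cv((M['m10']/M['m00'],M['m01']/M['m00'])),cv(cv2.boxPoints(r)),np.array(r[1])/k
E
python3 - <<'E'
from m import *
w1,w2=load('w1'),load('w2')
for s,b in((w1,(310,80,368,135)),(w2,(255,0,330,68)),(w1,(268,245,298,275)),(w2,(222,218,254,252))):
    g=cv2.cvtColor(s['frame'],cv2.COLOR_RGB2GRAY)[b[1]:b[3],b[0]:b[2]]; print(np.percentile(g,[1,10,50,90]))
def sortc(p):
    a=np.arctan2(*(p-p.mean(0)).T[::-1]); return p[np.argsort(a)]
for nm,b1,b2,t in (('tread',(310,80,368,135),(255,0,322,68),75),('grip',(268,245,298,275),(222,218,254,252),80)):
    a=blob(w1,b1,t); b=blob(w2,b2,t)
    print(nm,a[0],a[2],b[0],b[2]); print(' c',tri([(w1,a[0]),(w2,b[0])]))
    for p,q in zip(sortc(a[1]),sortc(b[1])): print('  ',p,q,*tri([(w1,p),(w2,q)]))
E
```

```text
[ 47.  49. 101. 158.]
[ 43.  44.  85. 156.]
[ 52.   53.9 151.  154. ]
[ 50.87  52.   150.   153.  ]
tread [340.85146939 108.57371447] [33.98780823 42.86855062] [293.09022098  33.27575582] [46.85228475 52.67329407]
 c (array([ 0.4760093 , -0.06842076,  0.0587783 ]), [np.float64(8.40591008822209e-05), np.float64(8.405910088218782e-05)])
   [319.20641232  92.17824936] [266.55841923  10.73602581] [ 0.44998213 -0.05567985  0.05576905] [np.float64(0.0007058914739799682), np.float64(0.0007058914739799143)]
   [362.05958939  91.03039646] [319.20894623   9.18748188] [ 0.49337931 -0.04693695  0.05889793] [np.float64(0.0001827079792729203), np.float64(0.000182707979272878)]
   [362.96965408 125.00602341] [320.58635712  56.01951218] [ 0.50365911 -0.0812083   0.05983687] [np.float64(0.00042078325986674595), np.float64(0.000420783259866805)]
   [320.11647511 126.15387344] [267.93583202  57.5680542 ] [ 0.45872326 -0.09075202  0.05759635] [np.float64(8.370084882277374e-05), np.float64(8.370084882273216e-05)]
grip [281.85077057 260.5816182 ] [20.08021673 10.45430056] [237.95759548 236.52073876] [24.10679372 12.90907796]
 c (array([ 0.46228015, -0.29232056,  0.00590245]), [np.float64(2.305152027448217e-05), np.float64(2.305152027440161e-05)])
   [276.4035635  250.11147547] [230.59083939 224.43462896] [ 0.45081033 -0.27733782  0.0059911 ] [np.float64(0.0004692218789686724), np.float64(0.0004692218789687019)]
   [286.85383224 249.82118988] [243.46464729 223.48101568] [ 0.46603161 -0.27417917  0.00482494] [np.float64(2.4428071991524806e-05), np.float64(2.4428071991631217e-05)]
   [287.41140175 269.89366341] [245.24545288 247.52194405] [ 0.47382106 -0.3062694   0.00528346] [np.float64(0.00019579081809139359), np.float64(0.00019579081809142907)]
   [276.96113205 270.18395042] [232.37164593 248.47555733] [ 0.45816725 -0.30905059  0.0071007 ] [np.float64(0.0003112599144165494), np.float64(0.00031125991441655895)]
```

```bash
python3 - <<'E'
from h import *
w1=load('w1')
a=onz(w1,(362.8,108.2),.059);b=onz(w1,(431.2,106),.059);d=b-a;print(a,b,np.degrees(np.arctan2(d[1],d[0])))
print(rel([.463,-.295,.10])); M=R.from_quat(manip.get_obs()['orientation']).as_matrix();print(np.degrees(np.arctan2(M[1,1],M[0,1])))
t=onz(w1,(220+307/5,210+73/5),.006);e=onz(w1,(220+314/5,210+300/5),.006);d=t-e;print(t,e,np.degrees(np.arctan2(d[1],d[0])),np.linalg.norm(d))
E
```

```text
[ 0.49900747 -0.06384308  0.059     ] [ 0.57035444 -0.04846314  0.059     ] 12.16483453669494
[100.58051021 -24.4538494   92.73139077]
10.621843738384364
[ 0.44979443 -0.23600792  0.006     ] [ 0.46691111 -0.3074834   0.006     ] 103.46735356013559 0.07349642547406901
```

```bash
python3 -m jog '[[[40,-10,37],-0.02],[[80,-20,74],-0.05],[[100,-24,93],-0.05],[[100,-24,93],-0.05],[[100,-24,93],-0.05]]'; python3 - <<'E'
from h import *
s=snap('wrist','w3'); print(rel([.463,-.295,.010])); M=R.from_quat(manip.get_obs()['orientation']).as_matrix();print(np.degrees(np.arctan2(M[1,1],M[0,1])))
E
```

```text
t: 3.35
eef_pos: [0.4642, -0.294, 0.1019]
orientation: [0.438, 0.555, -0.437, 0.556]
ft_force: [-0.4, -0.7, -0.2]
opening: 0.0857
[92.01775253 -1.89197934  0.77783032]
13.583688485243211
```

View pics/w3.png

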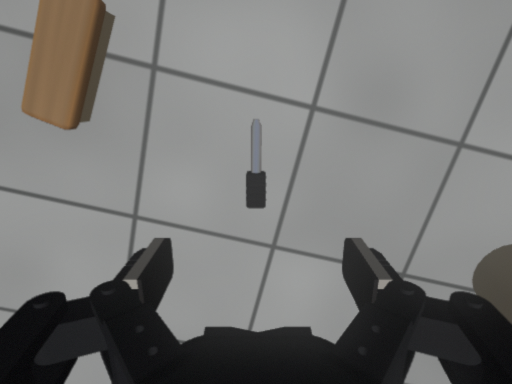

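The pin is centred at column 256, midway between the jaws (172 and 343), and it is aligned with them. Descending.

```bash
python3 -m jog '[[[40,-1,0],0],[[70,-1,0.5],0],[[85,-1.5,0.5],0],[[92,-1.5,0.5],0],[[92,-1.5,0.5],0],[[92,-1.5,0.5],0]]' && python3 - <<'E'
from h import *
s=snap('wrist','w4'); print(rel([.463,-.295,.010]))
E
```

```text
t: 4.15
eef_pos: [0.4639, -0.2949, 0.0109]
orientation: [0.438, 0.555, -0.436, 0.556]
ft_force: [0.0, 0.2, -0.4]
opening: 0.0855
[ 0.82052385 -0.82879248 -0.14283144]
```

View pics/w4.png

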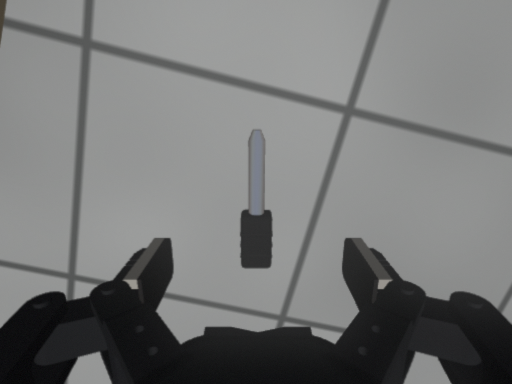

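```bash
python3 - <<'E'
from h import *
s=load('w4'); o=manip.get_obs(); p=np.array(o['eef_pos']); M=R.from_quat(o['orientation']).as_matrix()
for h in (-11,0,11): print(h,proj(s,[p[0]+M[0,2]*h/1e3,p[1]+M[1,2]*h/1e3,.010]))
E
```

```text
-11 [[257.19654502 228.50661269]]
0 [[257.19578581 247.89717913]]
11 [[257.19505075 266.49510697]]
```

```bash
python3 -m jog '[[[0,0,0],0],[[0,0,0],0],[[0,0,0],0],[[0,0,0],0],[[0,0,0],0],[[0,0,0],0],[[0,0,0],0],[[0,0,0],0]]' 1; python3 -m jog '[[[-10,0,0],0],[[-40,0,0],0],[[-80,0,0],0],[[-80,0,0],0],[[-80,0,0],0]]';  python3 - <<'E'
from h import *
s=snap('wrist','w5');print(manip.get_obs()['q'])
E
```

```text
t: 5.2
eef_pos: [0.4639, -0.295, 0.0111]
orientation: [0.438, 0.555, -0.436, 0.556]
ft_force: [-0.9, 0.8, 5.3]
opening: 0.0138
t: 5.82
eef_pos: [0.4636, -0.2947, 0.0911]
orientation: [0.438, 0.555, -0.436, 0.557]
ft_force: [-0.6, 0.5, -0.2]
opening: 0.0141
[ 0.01137205  0.55224741  0.6522817   1.96212012 -0.47385112  0.78054852
  1.1740749 ]
```

View pics/w5.png

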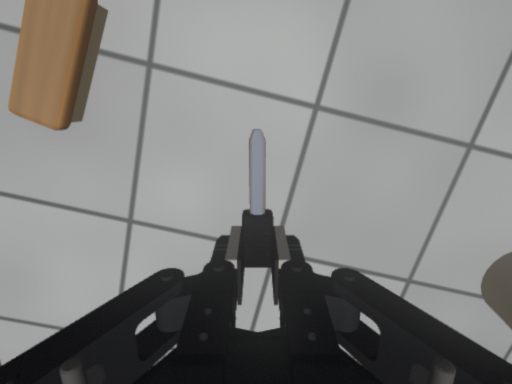

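```bash
python3 -c "
from h import *
print(rel([.5395,-.154,.12]))"
```

```text
[ -29.00208636  107.22270014 -118.71463926]
```

```bash
python3 -m jog '[[[-10,36,-40],0.01],[[-20,72,-80],0.02],[[-29,107,-119],0.022],[[-29,107,-119],0.022],[[-29,107,-119],0.022],[[-29,107,-119],0.022]]'; python3 - <<'E'
from h import *
s=snap('wrist','w6');snap('side','s6');o=manip.get_obs();print(o['q'],o['eef_pos']);M=R.from_quat(o['orientation']).as_matrix();print(M)
cv2.imwrite('pics/w6x.png',cv2.resize(s['frame'][:,:,::-1],None,fx=1.5,fy=1.5,interpolation=cv2.INTER_CUBIC))
E
```

```text
t: 6.62
eef_pos: [0.5381, -0.1553, 0.1195]
orientation: [0.445, 0.55, -0.443, 0.551]
ft_force: [-0.9, -0.3, -0.8]
opening: 0.0138
[-0.3044317   0.53404965  0.70205775  1.91230381 -0.45284732  0.85614328
  0.84580054] [ 0.53839894 -0.1551164   0.11977854]
[[ 2.30717474e-03  9.77422512e-01  2.11281590e-01]
 [ 1.18104570e-03  2.11279341e-01 -9.77425007e-01]
 [-9.99996641e-01  2.50462350e-03 -6.66922300e-04]]
```

View pics/w6x.png

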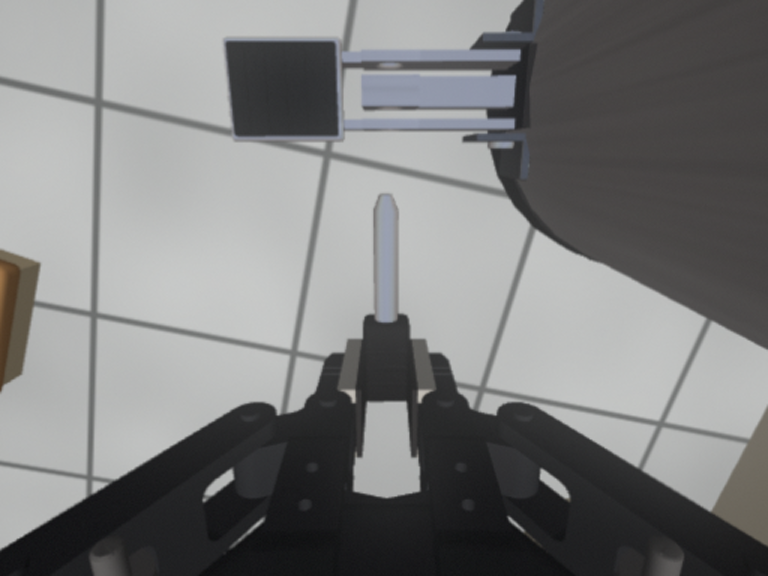

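View pics/s6.png

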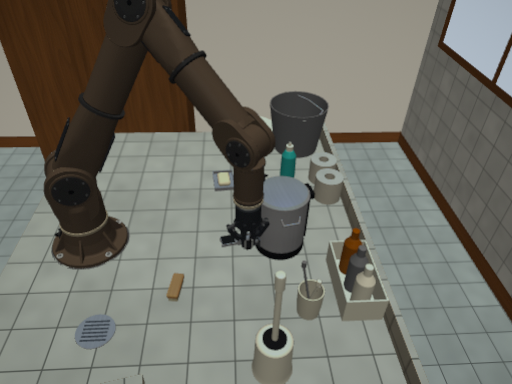

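```bash
python3 - <<'E'
from m import *
w1,w2,w6=load('w1'),load('w2'),load('w6')
a=blob(w1,(310,80,368,135),75)[0];b=blob(w2,(255,0,322,68),75)[0];c=blob(w6,(140,15,228,100),75); print(c[0],c[2])
for L in ([(w1,a),(w6,c[0])],[(w2,b),(w6,c[0])],[(w1,a),(w2,b),(w6,c[0])]): print(tri(L))
p=c[1]; P=np.array([onz(w6,q,.060) for q in p]); print(P); print([ (np.linalg.norm(P[i]-P[i-1])*1e3,np.degrees(np.arctan2(*(P[i]-P[i-1])[1::-1]))) for i in range(4)])
f=w6['frame'][:,:,::-1]
cv2.imwrite('pics/w6z.png',cv2.resize(f[20:105,210:350],None,fx=5.5,fy=5.5,interpolation=cv2.INTER_CUBIC))
E
```

```text
[188.48799493  58.39283091] [62.32542928 73.28045146]
(array([ 0.47588328, -0.0684394 ,  0.05903484]), [np.float64(4.769146092111629e-05), np.float64(4.769146092114571e-05)])
(array([ 0.47600369, -0.06846038,  0.05944511]), [np.float64(4.096898643758838e-05), np.float64(4.096898643759972e-05)])
(array([ 0.47593838, -0.06843698,  0.05909408]), [np.float64(8.999184385663798e-05), np.float64(0.00010626405673634022), np.float64(5.3410132620335997e-05)])
[[ 0.45172521 -0.05659924  0.06      ]
 [ 0.49440117 -0.04700978  0.06      ]
 [ 0.50094485 -0.08163148  0.06      ]
 [ 0.45570043 -0.09178102  0.06      ]]
[(np.float64(35.40564754215432), np.float64(96.44655763533626)), (np.float64(43.74008318934449), np.float64(12.664237711857558)), (np.float64(35.234665366885864), np.float64(-79.29705814588705)), (np.float64(46.36884975945395), np.float64(-167.35633214048937))]
```

View pics/w6z.png

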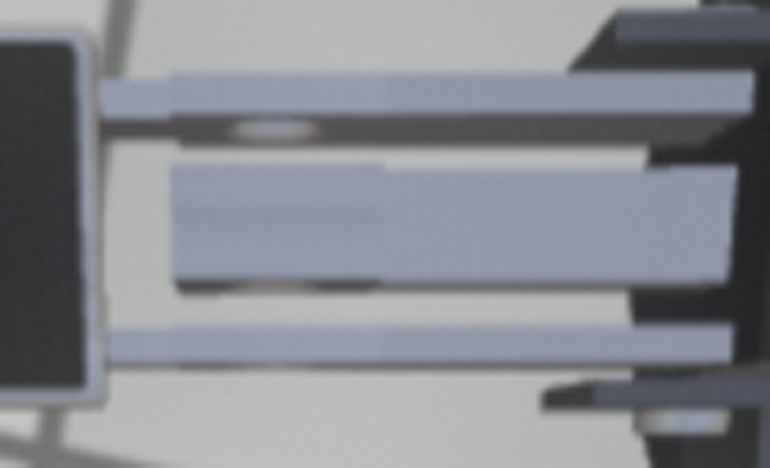

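```bash
python3 - <<'E'
from m import *
w6=load('w6'); o=manip.get_obs(); p=np.array(o['eef_pos']); M=R.from_quat(o['orientation']).as_matrix()
for yw in (12.0,12.4,12.8):
    y=np.radians(yw); X=np.array([np.cos(y),np.sin(y),0]);Y=np.array([-np.sin(y),np.cos(y),0])
    H=np.array([.47594,-.06844,0])+.044*X; 
    for z in (.046,.048): 
        H[2]=z; print(yw,z,H,'far inner hole',proj(w6,H+.011*Y),'near outer',proj(w6,H-.015*Y), 'bore bottom far',proj(w6,H+.011*Y-[0,0,.0055]),proj(w6,H+.013*Y-[0,0,.0055]))
    print(np.array([0,0]), 'lat offset of hole in tool y mm', (M.T@(H-p))*1e3)
a,b=onz(w6,(210+113/5.5,20+97/5.5),.059),onz(w6,(210+752/5.5,20+91/5.5),.059);d=b-a;print(np.degrees(np.arctan2(d[1],d[0])))
a,b=onz(w6,(210+113/5.5,20+345/5.5),.059),onz(w6,(210+732/5.5,20+342/5.5),.059);d=b-a;print(np.degrees(np.arctan2(d[1],d[0])))
# pin axis: shank in image
for uv in ((386/1.5,198/1.5),(386/1.5,315/1.5)): print('pin', (M.T@(onz(w6,uv,p[2]-.005)-p))*1e3)
E
```

```text
12.0 0.046 [ 0.51897849 -0.05929189  0.046     ] far inner hole [[259.71903135  43.09962799]] near outer [[259.48972434  85.53770103]] bore bottom far [[259.64722176  44.63266272]] [[259.66494419  41.32024239]]
12.0 0.048 [ 0.51897849 -0.05929189  0.048     ] far inner hole [[259.74614863  42.52070225]] near outer [[259.51350435  85.40003074]] bore bottom far [[259.67287835  44.08493455]] [[259.69085848  40.73762025]]
[0 0] lat offset of hole in tool y mm [ 71.84666571   1.08398453 -97.71658354]
12.4 0.046 [ 0.51891358 -0.05899165  0.046     ] far inner hole [[259.60199275  42.57726159]] near outer [[259.64562184  85.05590662]] bore bottom far [[259.53332975  44.12523288]] [[259.52973761  40.80964486]]
12.4 0.048 [ 0.51891358 -0.05899165  0.048     ] far inner hole [[259.62792226  41.99268442]] near outer [[259.67094917  84.91342337]] bore bottom far [[259.55786189  43.57217293]] [[259.55431067  40.22162507]]
[0 0] lat offset of hole in tool y mm [ 71.84687054   1.08397045 -98.0237608 ]
12.8 0.046 [ 0.51884657 -0.05869187  0.046     ] far inner hole [[259.48153918  42.05530763]] near outer [[259.79848896  84.57252682]] bore bottom far [[259.41611867  43.61821741]] [[259.39118176  40.2996244 ]]
12.8 0.048 [ 0.51884657 -0.05869187  0.048     ] far inner hole [[259.50624468  41.46507809]] near outer [[259.82533522  84.42521026]] bore bottom far [[259.43949213  43.05982507]] [[259.41437871  39.70620803]]
[0 0] lat offset of hole in tool y mm [ 71.84706999   1.0818119  -98.33093048]
12.65268817072643
12.436324362593846
pin [  5.03858453  -0.31546833 -59.01396675]
pin [  5.01223039  -0.3119317  -19.48476004]
```

```bash
python3 -m jog '[[[30,1.4,0],-0.004],[[55,1.4,0],-0.004],[[66,1.4,0],-0.004],[[66,1.4,0],-0.004],[[66,1.4,0],-0.004],[[66,1.4,0],-0.004]]'; python3 - <<'E'
from m import *
s=snap('wrist','w7');sd=snap('side','s7');o=manip.get_obs(); p=np.array(o['eef_pos']); M=R.from_quat(o['orientation']).as_matrix()
print(p,M,(M.T@(np.array([.51891,-.05899,.048])-p))*1e3,o['ft_force'])
cv2.imwrite('pics/w7x.png',cv2.resize(s['frame'][:,:,::-1],None,fx=1.5,fy=1.5,interpolation=cv2.INTER_CUBIC))
cv2.imwrite('pics/s7x.png',cv2.resize(sd['frame'][205:275,200:300,::-1],None,fx=7,fy=7,interpolation=cv2.INTER_CUBIC))
E
```

```text
t: 7.48
eef_pos: [0.5405, -0.1549, 0.0546]
orientation: [0.444, 0.55, -0.442, 0.552]
ft_force: [-0.4, -0.5, 0.3]
opening: 0.0143
[ 0.54028942 -0.1547578   0.05436845] [[ 3.30476417e-03  9.76540740e-01  2.15307364e-01]
 [ 1.14062041e-03  2.15304718e-01 -9.76546249e-01]
 [-9.99993889e-01  3.47283903e-03 -4.02330984e-04]] [  6.40699641  -0.28073431 -98.12227044] [-0.65923929 -0.32535938 -1.03938217]
```

View pics/w7x.png

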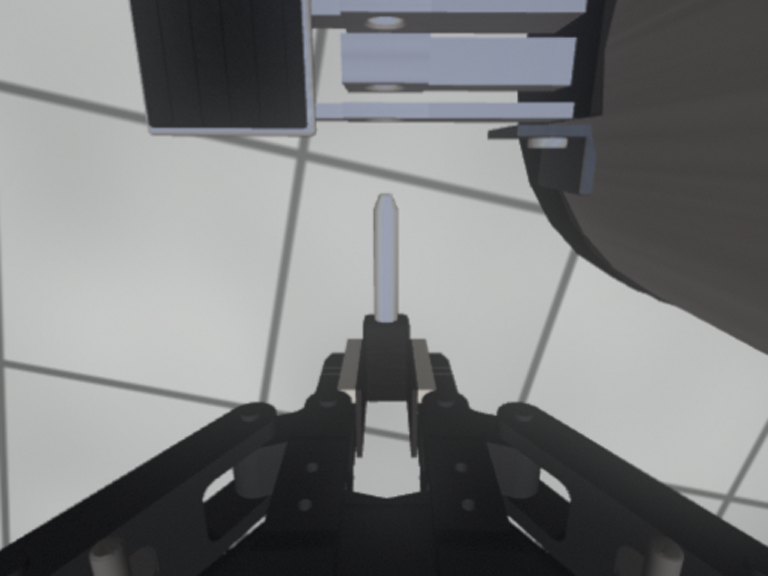

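View pics/s7x.png

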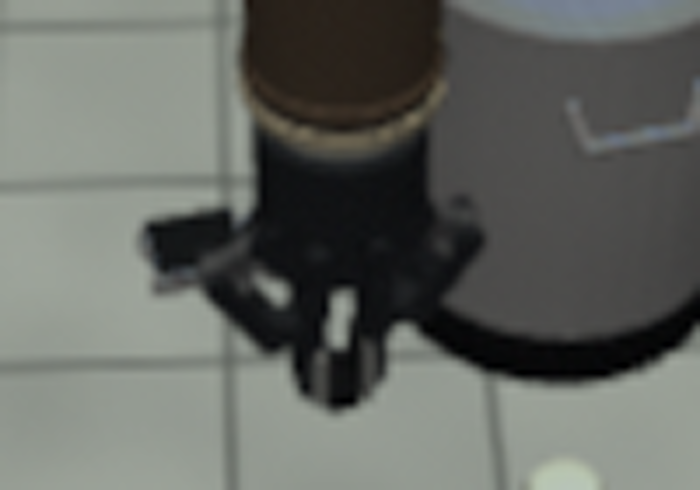

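```bash
python3 - <<'E'
from m import *
o=manip.get_obs(); p=np.array(o['eef_pos']); M=R.from_quat(o['orientation']).as_matrix()
s=load('s7')
for uv in ((200+485/7,205+235/7),(200+470/7,205+205/7),(200+440/7,205+300/7),(200+385/7,205+360/7)):
  for zo in (0,15):
    c,d=ray(s,uv); n=M[:,2]; t=n@(p+n*zo/1e3-c)/(n@d); print(uv,zo,M.T@(c+t*d-p)*1e3)
# bin base circle check from w7: bin wall nearest
E
```

```text
(269.2857142857143, 238.57142857142856) 0 [-7.28682875e+01  6.81143977e+01  5.16048693e-15]
(269.2857142857143, 238.57142857142856) 15 [-88.76425166  62.66553232  15.        ]
(267.1428571428571, 234.28571428571428) 0 [-9.34633926e+01  6.02736931e+01  1.00821989e-14]
(267.1428571428571, 234.28571428571428) 15 [-108.99316195   54.96424064   15.        ]
(262.85714285714283, 247.85714285714286) 0 [-3.65538567e+01  4.83893976e+01 -2.55356537e-14]
(262.85714285714283, 247.85714285714286) 15 [-53.09551573  43.2912559   15.        ]
(255.0, 256.42857142857144) 0 [-3.87823452e+00  2.31984582e+01 -1.34327617e-13]
(255.0, 256.42857142857144) 15 [-21.00088796  18.54822823  15.        ]
```

The holes and pin line up at about column 385. The side view shows the gripper's knuckles reaching about 65 mm to each side, so they would touch the bin wall (54 mm away) before the pin is home. I'll set the pin down, regrip it near the tail, insert it through the eye, then push it home with the gripper turned 90°.

```bash
python3 -m jog '[[[20,0,0],0],[[35,0,0],0],[[41,0,0],0],[[43,0,0],0],[[43,0,0],0],[[43,0,0],0]]'; python3 -m jog '[[[0,0,0],0],[[0,0,0],0],[[0,0,0],0],[[0,0,0],0]]' 0.2; python3 - <<'E'
from h import *
s=snap('wrist','w8');print(manip.get_obs()['eef_pos'])
E
```

```text
t: 8.32
eef_pos: [0.5407, -0.1548, 0.0118]
orientation: [0.444, 0.55, -0.442, 0.552]
ft_force: [-0.6, 1.0, -0.6]
opening: 0.014
t: 8.82
eef_pos: [0.5407, -0.1548, 0.0118]
orientation: [0.444, 0.55, -0.442, 0.552]
ft_force: [-0.0, 0.1, -0.7]
opening: 0.0342
[ 0.54071559 -0.15481001  0.01175938]
```

View pics/w8.png

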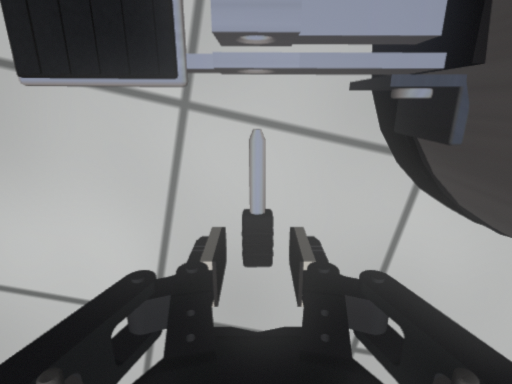

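The pin is lying between the open pads with its grip at rows 210–267. Regripping 12 mm farther back.

```bash
python3 -m jog '[[[0,0,6],0],[[0.8,0,12],0],[[0.8,0,12],0],[[0.8,0,12],0]]'; python3 -m jog '[[[0,0,0],0],[[0,0,0],0],[[0,0,0],0],[[0,0,0],0],[[0,0,0],0],[[0,0,0],0]]' 1;  python3 -m jog '[[[-10,0,0],0],[[-30,0,0],0],[[-42.5,0,0],0],[[-42.5,0,0],0],[[-42.5,0,0],0],[[-42.5,0,0],0]]'; python3 - <<'E'
from m import *
s=snap('wrist','w9');o=manip.get_obs(); p=np.array(o['eef_pos']); M=R.from_quat(o['orientation']).as_matrix()
print(p,M,(M.T@(np.array([.51891,-.05899,.048])-p))*1e3,o['ft_force'])
cv2.imwrite('pics/w9x.png',cv2.resize(s['frame'][:,:,::-1],None,fx=1.5,fy=1.5,interpolation=cv2.INTER_CUBIC))
E
```

```text
t: 9.38
eef_pos: [0.5432, -0.1666, 0.0109]
orientation: [0.444, 0.55, -0.442, 0.552]
ft_force: [-0.1, -0.3, 0.5]
opening: 0.0345
t: 10.12
eef_pos: [0.5432, -0.1664, 0.011]
orientation: [0.444, 0.55, -0.442, 0.552]
ft_force: [-2.3, 0.6, 5.1]
opening: 0.0136
t: 10.88
eef_pos: [0.5427, -0.1663, 0.0529]
orientation: [0.444, 0.551, -0.442, 0.552]
ft_force: [0.9, -0.1, -0.2]
opening: 0.0134
[ 0.54272525 -0.16636067  0.05299574] [[ 2.95227717e-03  9.76572947e-01  2.15166362e-01]
 [ 1.54930450e-03  2.15162575e-01 -9.76577015e-01]
 [-9.99994442e-01  3.21648424e-03 -8.77789300e-04]] [   5.09174845   -0.17125098 -109.97558751] [ 0.22007537 -0.20904449 -0.87110411]
```

View pics/w9x.png

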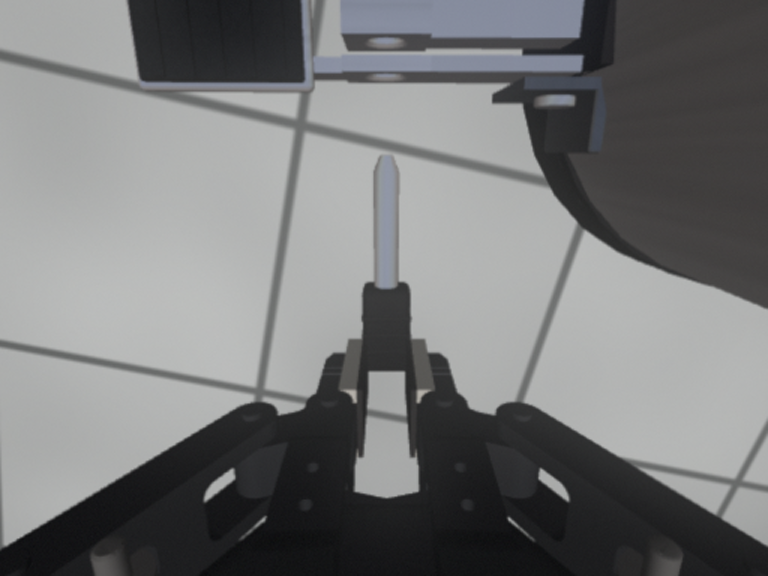

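The hole and pin both sit at column 386. Inserting slowly.

```bash
python3 -m jog '[[[0,0,-8],0],[[0,0,-16],0],[[0,0,-20],0],[[0,0,-24],0],[[0,0,-28],0],[[0,0,-28],0]]';  python3 - <<'E'
from m import *
s=snap('wrist','w10');o=manip.get_obs(); p=np.array(o['eef_pos']); M=R.from_quat(o['orientation']).as_matrix()
print((M.T@(np.array([.51891,-.05899,.048])-p))*1e3,o['ft_force'])
cv2.imwrite('pics/w10x.png',cv2.resize(s['frame'][:,:,::-1],None,fx=1.5,fy=1.5,interpolation=cv2.INTER_CUBIC))
E
```

```text
t: 11.68
eef_pos: [0.5367, -0.1387, 0.053]
orientation: [0.444, 0.551, -0.442, 0.552]
ft_force: [0.1, 0.1, -1.1]
opening: 0.0136
[  5.13378539  -0.19082983 -81.91040709] [ 0.1659671  -0.86868088 -0.38433535]
```

View pics/w10x.png

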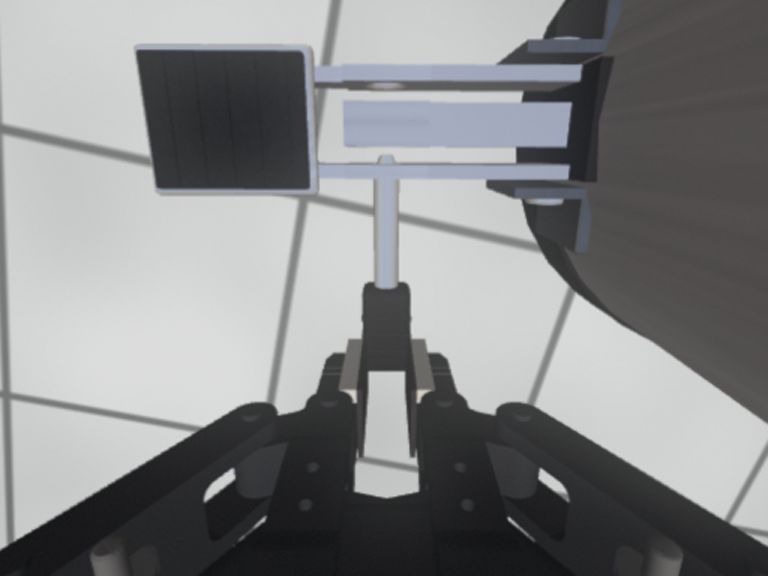

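```bash
python3 - <<'E'
from m import *
s=load('w10');f=s['frame'][:,:,::-1]
cv2.imwrite('pics/w10z.png',cv2.resize(f[30:200,190:330],None,fx=4.5,fy=3.5,interpolation=cv2.INTER_CUBIC))
o=manip.get_obs(); p=np.array(o['eef_pos']); M=R.from_quat(o['orientation']).as_matrix()
for n in (73.5,31.5): print(proj(s,p+M@np.array([.005,-.0003,-n/1e3]))*1.5)
c,_=ray(s,(256,192)); print(M.T@(c-p))
y=np.radians(12.4);Y=np.array([-np.sin(y),np.cos(y),0]);H=np.array([.51891,-.05899,.059])
for k in (-15,-11,11,15): print(k,proj(s,H+Y*k/1e3)*1.5)
E
```

```text
[[384.95761936 151.31224328]]
[[384.98419384 282.30328278]]
[-0.13421884  0.00017176 -0.07415575]
-15 [[385.31028792 175.43966505]]
-11 [[385.31844689 160.97724063]]
11 [[385.36604079  76.20892034]]
15 [[385.37522762  59.76655767]]
```

View pics/w10z.png

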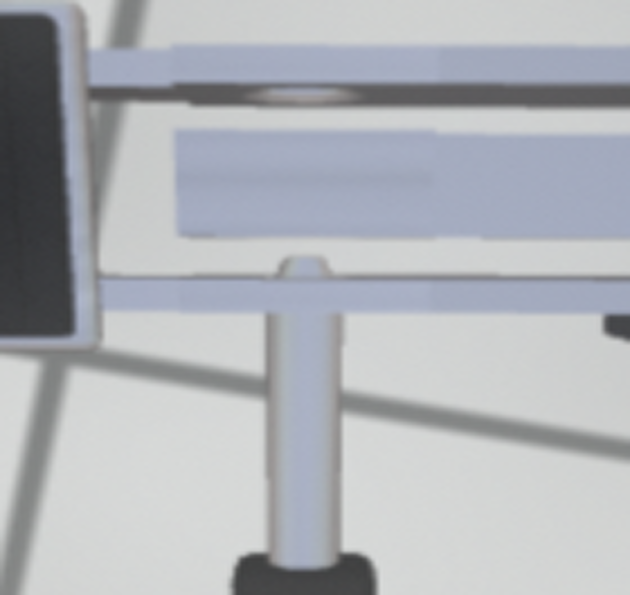

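The zoom shows the pin through the near cheek (its top edge covers the shank), with the tip showing in the gap before the eye. Continuing.

```bash
python3 -m jog '[[[0,0,-4],0],[[0,0,-8],0],[[0,0,-12],0],[[0,0,-12],0]]';  python3 -m jog '[[[0,0,-3],0],[[0,0,-6],0],[[0,0,-8],0],[[0,0,-8],0]]';python3 - <<'E'
from m import *
s=snap('wrist','w11');sd=snap('side','s11');o=manip.get_obs(); p=np.array(o['eef_pos']); M=R.from_quat(o['orientation']).as_matrix()
print((M.T@(np.array([.51891,-.05899,.048])-p))*1e3,o['ft_force'])
cv2.imwrite('pics/w11x.png',cv2.resize(s['frame'][:,:,::-1],None,fx=1.5,fy=1.5,interpolation=cv2.INTER_CUBIC))
cv2.imwrite('pics/s11x.png',cv2.resize(sd['frame'][205:275,200:300,::-1],None,fx=7,fy=7,interpolation=cv2.INTER_CUBIC))
E
```

```text
t: 12.22
eef_pos: [0.5341, -0.1267, 0.053]
orientation: [0.444, 0.551, -0.442, 0.552]
ft_force: [-0.4, -0.6, -0.6]
opening: 0.0137
t: 12.72
eef_pos: [0.5323, -0.1187, 0.053]
orientation: [0.444, 0.551, -0.442, 0.552]
ft_force: [-0.4, 0.5, -0.4]
opening: 0.0133
[  5.12598822  -0.24579829 -61.42988672] [ 0.05575699 -0.41373596 -0.2553061 ]
```

View pics/w11x.png

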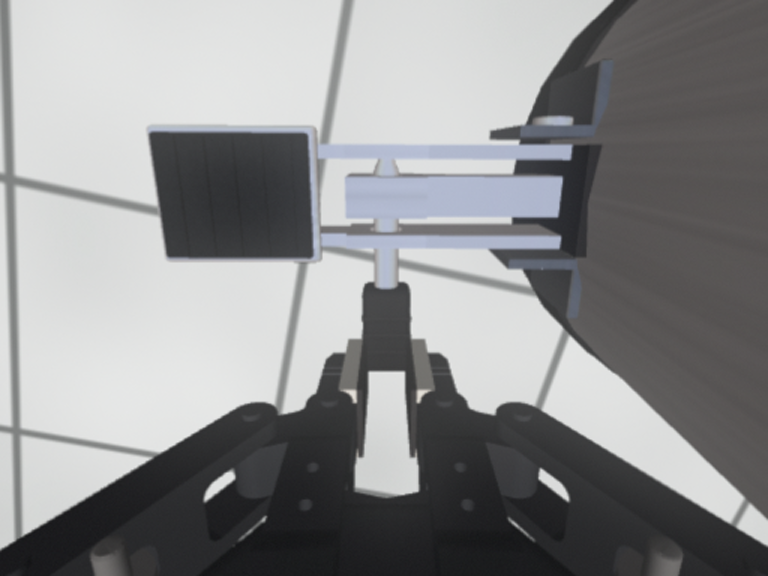

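View pics/s11x.png

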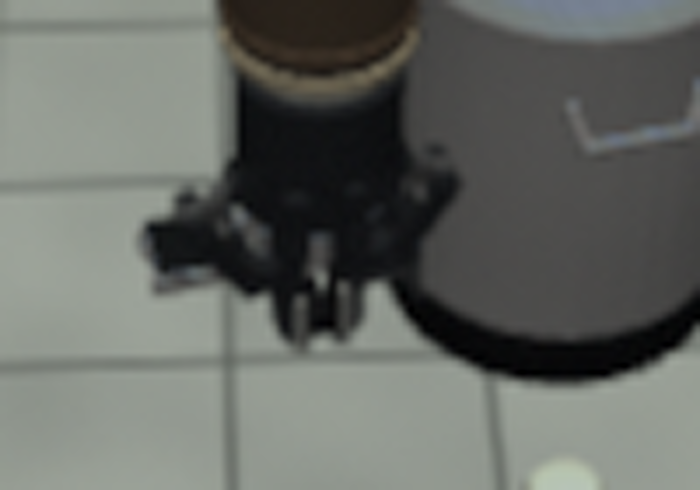

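The pin is through the near cheek and the eye, with its tip at the far cheek (387,158). A few millimetres more, watching the force.

```bash
python3 -m jog '[[[0,0,-1],0],[[0,0,-2],0],[[0,0,-2],0]]';  python3 -m jog '[[[0,0,-1],0],[[0,0,-2],0],[[0,0,-2],0]]'
```

```text
t: 13.2
eef_pos: [0.5319, -0.1169, 0.053]
orientation: [0.444, 0.551, -0.442, 0.552]
ft_force: [-0.2, -0.6, -0.3]
opening: 0.0135
t: 13.58
eef_pos: [0.5315, -0.1148, 0.053]
orientation: [0.444, 0.551, -0.442, 0.552]
ft_force: [-0.7, 0.4, -0.8]
opening: 0.0137
```

```bash
python3 -m jog '[[[0,0,-1],0],[[0,0,-2],0],[[0,0,-2],0]]';  python3 - <<'E'
from m import *
s=snap('wrist','w12');sd=snap('side','s12');sc=snap('scene','c12');o=manip.get_obs(); p=np.array(o['eef_pos']); M=R.from_quat(o['orientation']).as_matrix()
print((M.T@(np.array([.51891,-.05899,.048])-p))*1e3,o['ft_force'])
cv2.imwrite('pics/w12x.png',cv2.resize(s['frame'][:,:,::-1],None,fx=1.5,fy=1.5,interpolation=cv2.INTER_CUBIC))
cv2.imwrite('pics/c12x.png',cv2.resize(sc['frame'][130:260,160:290,::-1],None,fx=5,fy=4.5,interpolation=cv2.INTER_CUBIC))
E
```

```text
t: 13.95
eef_pos: [0.531, -0.1127, 0.053]
orientation: [0.444, 0.551, -0.441, 0.552]
ft_force: [-0.2, 0.3, 0.3]
opening: 0.0138
[  5.09137653  -0.24186416 -55.25098499] [ 0.76704856  0.15135552 -0.65828335]
```

View pics/w12x.png

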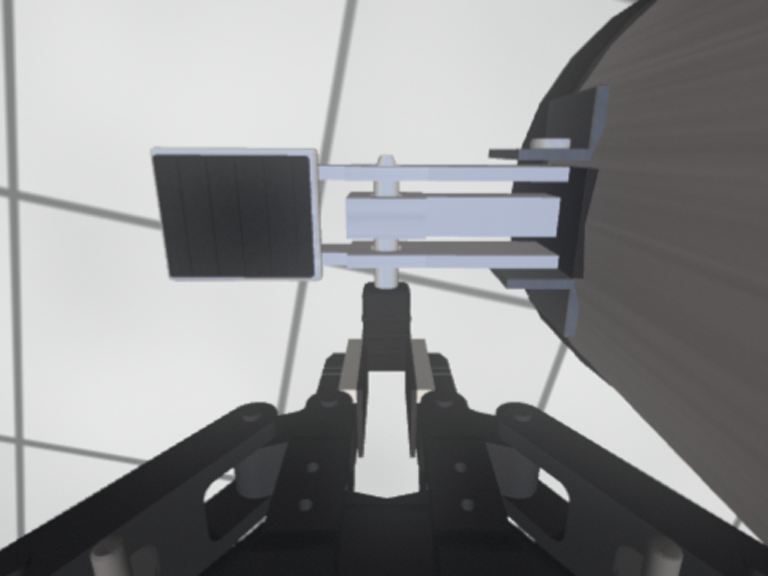

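View pics/c12x.png

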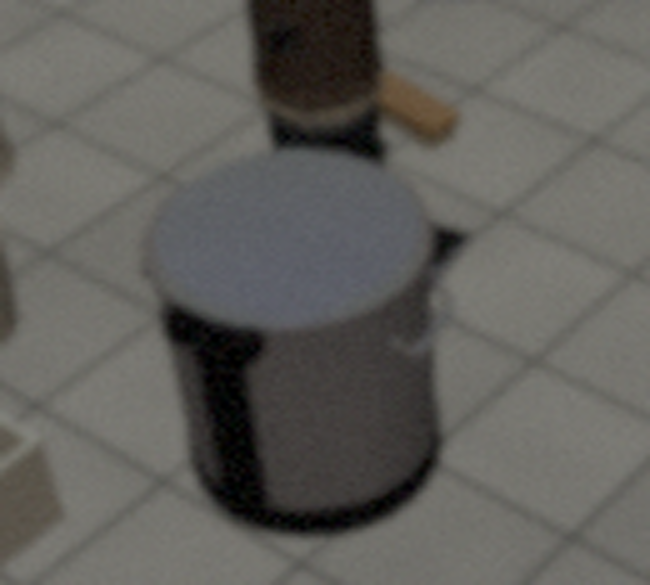

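The pin now passes through all three holes (tip at (387,155) beyond the far cheek), and about 9 mm of shank is left. Releasing, backing off, and turning to push with the shut fingers.

```bash
python3 -m jog '[[[0,0,0],0],[[0,0,0],0],[[0,0,0],0],[[0,0,0],0]]' 0.3; python3 -m jog '[[[0,0,10],0],[[0,0,40],0],[[0,0,60],0],[[0,0,60],0],[[0,0,60],0]]'; python3 - <<'E'
from m import *
s=snap('wrist','w13');o=manip.get_obs(); p=np.array(o['eef_pos']); M=R.from_quat(o['orientation']).as_matrix()
print((M.T@(np.array([.51891,-.05899,.048])-p))*1e3,o['ft_force'],o['q'])
cv2.imwrite('pics/w13x.png',cv2.resize(s['frame'][:,:,::-1],None,fx=1.5,fy=1.5,interpolation=cv2.INTER_CUBIC))
E
```

```text
t: 14.6
eef_pos: [0.5311, -0.1129, 0.0531]
orientation: [0.444, 0.551, -0.442, 0.552]
ft_force: [-0.4, -0.2, 0.6]
opening: 0.0298
t: 15.22
eef_pos: [0.5438, -0.171, 0.0528]
orientation: [0.444, 0.551, -0.441, 0.552]
ft_force: [-0.5, -0.0, 0.2]
opening: 0.0298
[   5.00939663   -0.16696646 -114.2813498 ] [ 0.16713774  0.17768304 -1.04326232] [-0.21157542  0.63572546  0.61778955  1.93447172 -0.54058057  0.73978408
  0.9431859 ]
```

View pics/w13x.png

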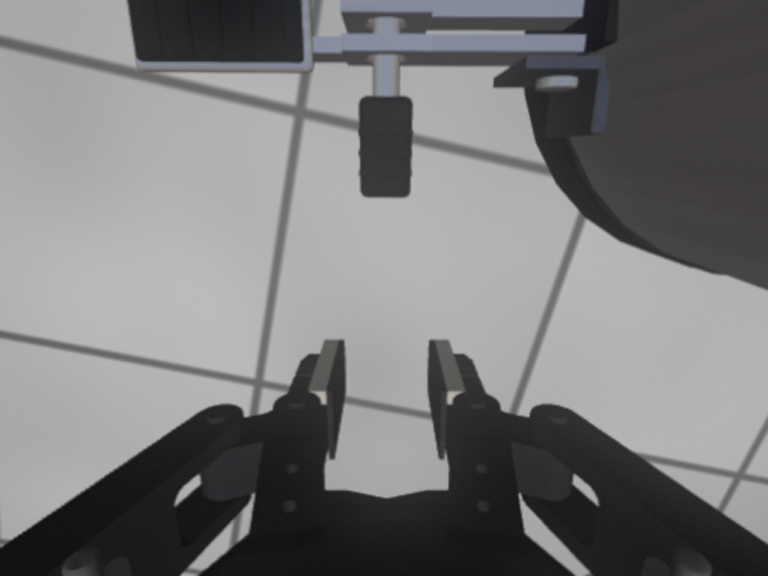

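The pin stays seated in the holes with its grip at (386,97–197). Turning.

```bash
python3 -m jog '[[[0,0,0],-0.18],[[0,0,0],-0.36],[[0,0,0],-0.54],[[0,0,0],-0.72],[[0,0,0],-0.9],[[0,0,0],-1.08],[[0,0,0],-1.26],[[0,0,0],-1.44]]' 1; python3 - <<'E'
from m import *
o=manip.get_obs(); p=np.array(o['eef_pos']); M=R.from_quat(o['orientation']).as_matrix()
print((M.T@(np.array([.51891,-.05899,.048])-p))*1e3,o['ft_force'],o['q'],np.degrees(np.arctan2(M[1,1],M[0,1])))
E
```

```text
t: 16.27
eef_pos: [0.5438, -0.1694, 0.0528]
orientation: [-0.033, 0.706, 0.035, 0.707]
ft_force: [-0.0, 0.2, -0.3]
opening: -0.0001
[  5.04403752 112.25057926 -14.26283195] [-0.02467646  0.16552555 -0.31756393] [ 0.05986506  0.56945597  0.21172471  1.91205902 -0.18720254  0.67749259
  2.05139219] 95.4589966189428
```

```bash
python3 -m jog '[[[4,0,0],-0.12],[[7,0,0],-0.12],[[7,0,0],-0.12],[[7,0,0],-0.12]]'; python3 - <<'E'
from m import *
s=snap('wrist','w14');sd=snap('side','s14')
o=manip.get_obs(); p=np.array(o['eef_pos']); M=R.from_quat(o['orientation']).as_matrix()
print((M.T@(np.array([.51891,-.05899,.048])-p))*1e3,o['ft_force'],o['q'],np.degrees(np.arctan2(M[1,1],M[0,1])))
cv2.imwrite('pics/s14x.png',cv2.resize(sd['frame'][205:275,200:300,::-1],None,fx=7,fy=7,interpolation=cv2.INTER_CUBIC))
E
```

```text
t: 16.77
eef_pos: [0.5438, -0.1691, 0.0458]
orientation: [-0.075, 0.702, 0.076, 0.704]
ft_force: [0.0, 0.8, -0.2]
opening: 0.0002
[ -1.89983689 113.01238984  -0.90928194] [-0.4071561  -0.29764627  0.71121131] [ 0.08525293  0.57775516  0.1753923   1.91389627 -0.16103702  0.66183124
  2.14535367] 102.29704290966363
```

View pics/w14.png

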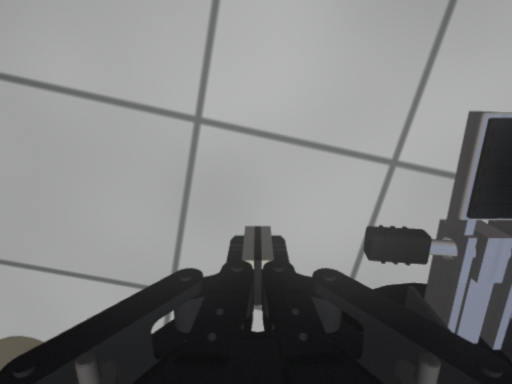

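View pics/s14x.png

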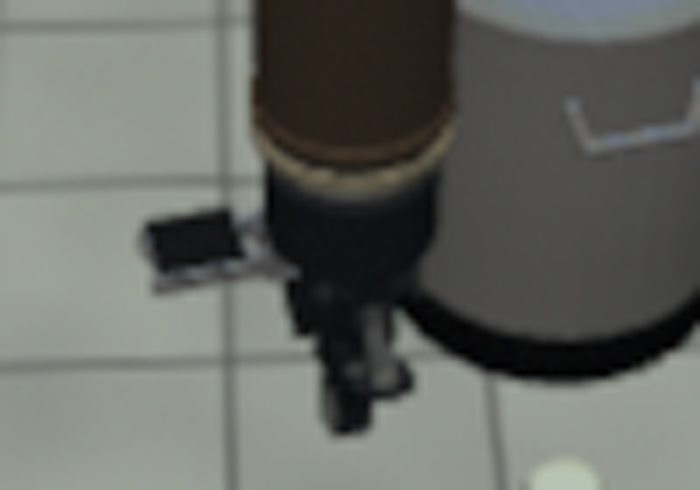

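```bash
python3 -m jog '[[[0,10,-0.5],0],[[0,22,-1],0],[[0,32,-1],0],[[0,36,-1],0],[[0,36,-1],0]]'; python3 -m jog '[[[0,2,0],0],[[0,4,0],0],[[0,4,0],0]]'; python3 - <<'E'
from m import *
s=snap('wrist','w15')
o=manip.get_obs(); p=np.array(o['eef_pos']); M=R.from_quat(o['orientation']).as_matrix()
print((M.T@(np.array([.51891,-.05899,.048])-p))*1e3,o['ft_force'])
cv2.imwrite('pics/w15x.png',cv2.resize(s['frame'][:,:,::-1],None,fx=1.5,fy=1.5,interpolation=cv2.INTER_CUBIC))
E
```

```text
t: 17.5
eef_pos: [0.5353, -0.1338, 0.046]
orientation: [-0.075, 0.702, 0.077, 0.704]
ft_force: [0.1, 0.7, -1.0]
opening: 0.0002
t: 17.88
eef_pos: [0.5344, -0.1299, 0.046]
orientation: [-0.075, 0.702, 0.077, 0.704]
ft_force: [-0.1, -1.1, 0.1]
opening: -0.0
[-1.83812240e+00  7.26937932e+01  1.44669185e-02] [-0.37126648 -0.66655366 -0.17125291]
```

View pics/w15x.png

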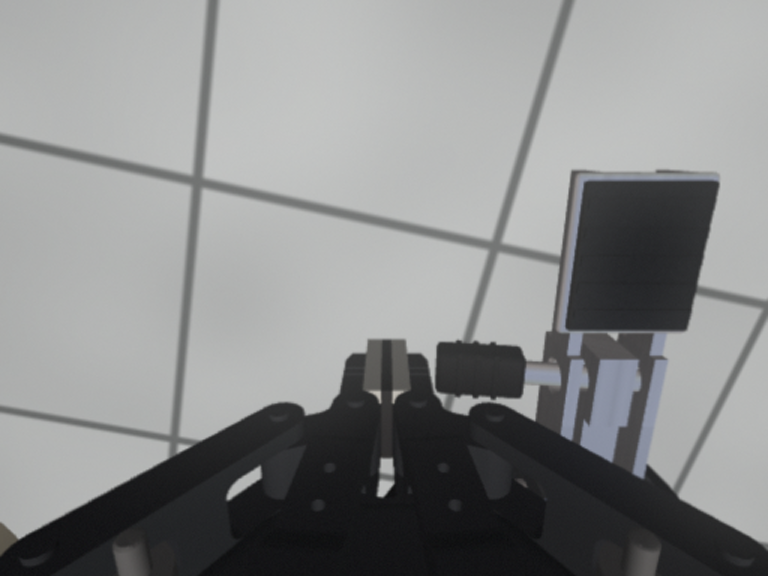

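```bash
python3 -m jog '[[[0,2,0],0],[[0,4,0],0],[[0,4,0],0]]'; python3 -m jog '[[[0,2,0],0],[[0,4,0],0],[[0,4,0],0]]'; python3 - <<'E'
from m import *
s=snap('wrist','w16')
cv2.imwrite('pics/w16x.png',cv2.resize(s['frame'][:,:,::-1],None,fx=1.5,fy=1.5,interpolation=cv2.INTER_CUBIC))
E
```

```text
t: 18.3
eef_pos: [0.5335, -0.1259, 0.046]
orientation: [-0.075, 0.702, 0.077, 0.704]
ft_force: [0.3, -0.1, 0.0]
opening: 0.0002
t: 18.68
eef_pos: [0.5328, -0.122, 0.0461]
orientation: [-0.075, 0.702, 0.077, 0.704]
ft_force: [0.3, -0.7, 1.1]
opening: 0.0001
```

View pics/w16x.png

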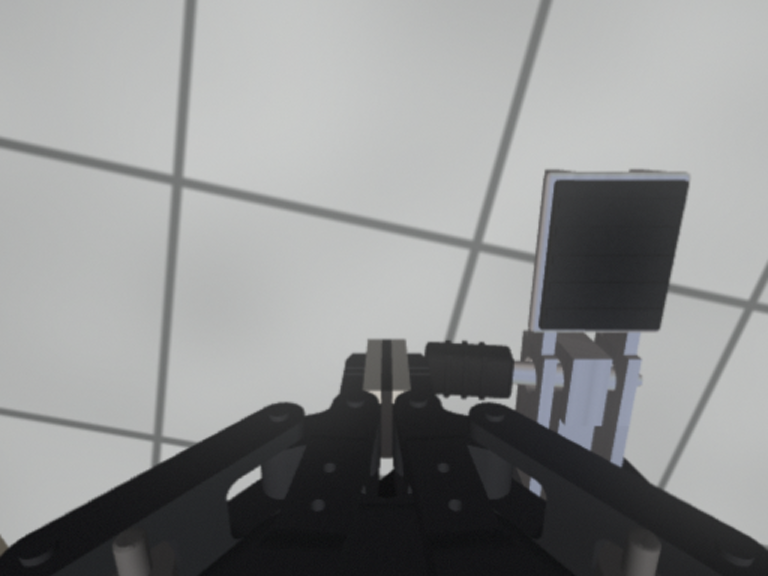

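The pin is sliding in with the finger against its tail (col 427), and about 5 mm is left.

```bash
python3 -m jog '[[[0,1.5,0],0],[[0,3,0],0],[[0,3,0],0]]'; python3 -m jog '[[[0,1,0],0],[[0,2,0],0],[[0,2,0],0]]'; python3 - <<'E'
from m import *
s=snap('wrist','w17')
cv2.imwrite('pics/w17x.png',cv2.resize(s['frame'][170:330,200:470,::-1],None,fx=2.9,fy=2.9,interpolation=cv2.INTER_CUBIC))
E
```

```text
t: 19.1
eef_pos: [0.5323, -0.1192, 0.0462]
orientation: [-0.075, 0.702, 0.077, 0.704]
ft_force: [0.8, -1.5, 0.6]
opening: -0.0003
t: 19.48
eef_pos: [0.532, -0.1173, 0.0463]
orientation: [-0.075, 0.702, 0.077, 0.704]
ft_force: [-0.1, -3.0, 1.8]
opening: 0.0
```

View pics/w17x.png

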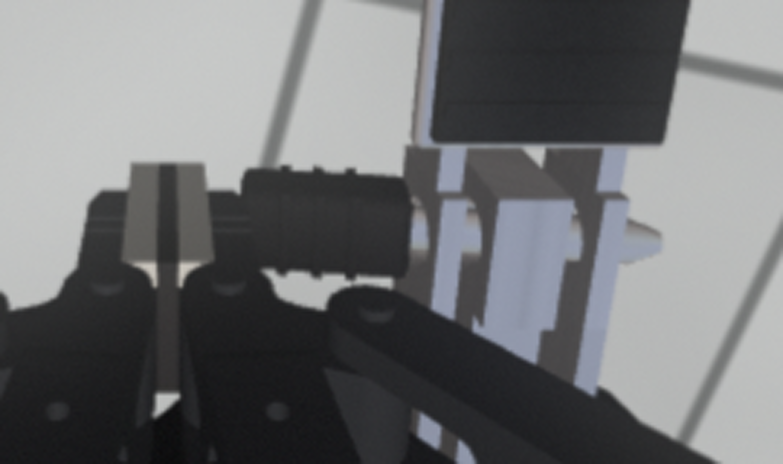

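```bash
python3 -m jog '[[[0,1,0],0],[[0,2,0],0],[[0,2,0],0]]'; python3 -m jog '[[[0,1,0],0],[[0,2,0],0],[[0,2,0],0]]'; python3 - <<'E'
from m import *
s=snap('wrist','w18')
o=manip.get_obs(); p=np.array(o['eef_pos']); M=R.from_quat(o['orientation']).as_matrix()
print((M.T@(np.array([.51891,-.05899,.048])-p))*1e3,o['ft_force'])
cv2.imwrite('pics/w18x.png',cv2.resize(s['frame'][170:330,200:470,::-1],None,fx=2.9,fy=2.9,interpolation=cv2.INTER_CUBIC))
E
```

```text
t: 19.9
eef_pos: [0.5318, -0.1166, 0.0465]
orientation: [-0.075, 0.702, 0.076, 0.704]
ft_force: [1.1, -6.8, 2.0]
opening: 0.0
t: 20.27
eef_pos: [0.5319, -0.1164, 0.0468]
orientation: [-0.076, 0.701, 0.075, 0.705]
ft_force: [1.4, -8.9, 2.8]
opening: -0.0003
[-1.35967654 58.84891351 -0.54659883] [ 1.79563861 -9.14134286  1.38248149]
```

View pics/w18x.png

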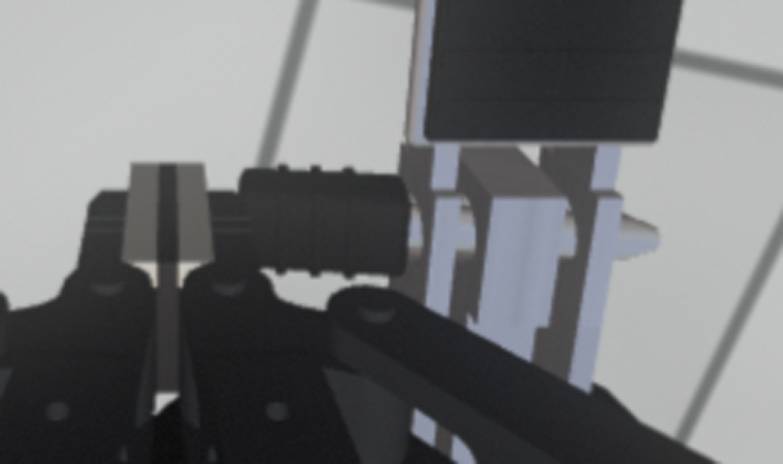

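```bash
python3 - <<'E'
from m import *
s=load('w18'); y=np.radians(12.4);X=np.array([np.cos(y),np.sin(y),0]);Y=np.array([-np.sin(y),np.cos(y),0]);H=np.array([.51891,-.05899,.048])
B=np.array([X,Y,[0,0,1]])
f=lambda u,v:(200+u/2.9,170+v/2.9)
for n,uv,z in (('tip',f(659,238),.048),('grip top shoulder edge',f(406,180),.054),('grip tail top',f(243,172),.054),('near cheek top outer',f(434,195),.059),('far cheek top outer edge',f(620,197),.059),('near cheek inner top',f(458,197),.059)):
    print(n,B@(onz(s,uv,z)-H)*1e3)
E
```

```text
tip [1.63235474e+00 2.80962523e+01 1.38777878e-14]
grip top shoulder edge [-12.59657508 -19.22878548   6.        ]
grip tail top [-14.10013602 -46.18801839   6.        ]
near cheek top outer [-12.39055948 -16.1071554   11.        ]
far cheek top outer edge [-12.00002766  13.50676699  11.        ]
near cheek inner top [-12.03176662 -12.25066924  11.        ]
```

```bash
python3 -m jog '[[[0,2,0],0],[[0,4,0],0],[[0,4,0],0],[[0,4,0],0]]'; python3 -m jog '[[[0,-2,0],0],[[0,-10,0],0],[[0,-30,0],0],[[-60,-45,0],0],[[-100,-45,0],0],[[-100,-45,0],0],[[-100,-45,0],0]]'; python3 - <<'E'
from m import *
s=snap('wrist','w19');sd=snap('side','s19')
cv2.imwrite('pics/w19x.png',cv2.resize(s['frame'][:,:,::-1],None,fx=1.5,fy=1.5,interpolation=cv2.INTER_CUBIC))
cv2.imwrite('pics/s19x.png',cv2.resize(sd['frame'][205:275,200:300,::-1],None,fx=7,fy=7,interpolation=cv2.INTER_CUBIC))
E
```

```text
t: 20.82
eef_pos: [0.532, -0.1158, 0.0473]
orientation: [-0.076, 0.701, 0.072, 0.706]
ft_force: [2.6, -13.2, 3.7]
opening: -0.0002
t: 21.7
eef_pos: [0.5402, -0.1598, 0.147]
orientation: [-0.076, 0.701, 0.072, 0.706]
ft_force: [-0.1, 0.1, -0.9]
opening: 0.0001
```

View pics/w19x.png

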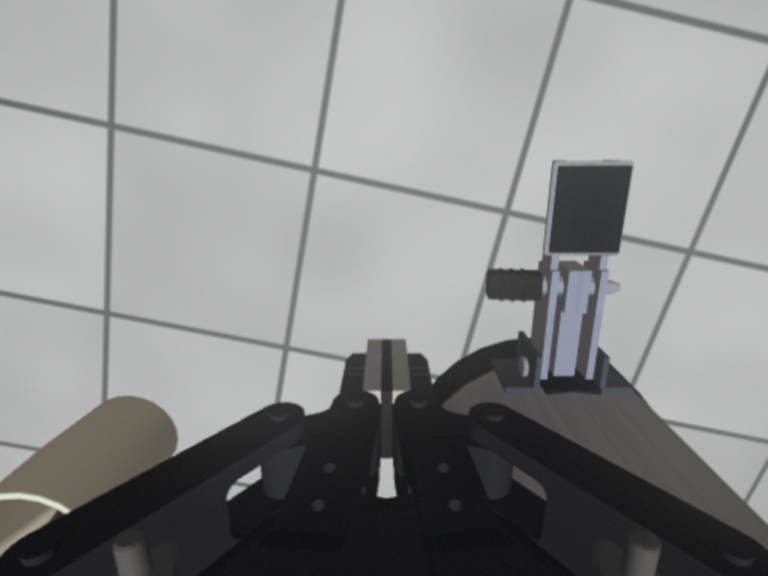

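View pics/s19x.png

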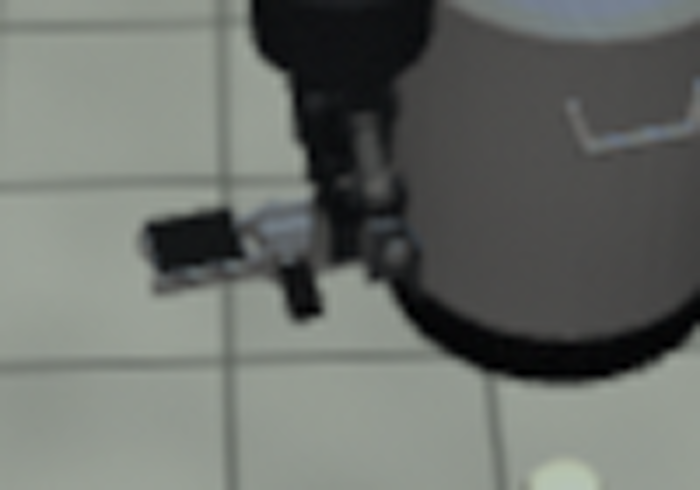

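The grip appears to meet the cheek. I'll check from more directly above the clevis.

```bash
python3 -m jog '[[[0,40,-4],0],[[0,80,-8],0],[[0,85,-8],0],[[0,85,-8],0],[[0,85,-8],0]]'; python3 - <<'E'
from m import *
s=snap('wrist','w20')
cv2.imwrite('pics/w20x.png',cv2.resize(s['frame'][90:250,170:350,::-1],None,fx=4,fy=3.7,interpolation=cv2.INTER_CUBIC))
E
```

```text
t: 22.42
eef_pos: [0.5142, -0.0792, 0.1456]
orientation: [-0.076, 0.702, 0.072, 0.705]
ft_force: [0.1, -0.1, -0.3]
opening: 0.0004
```

View pics/w20x.png

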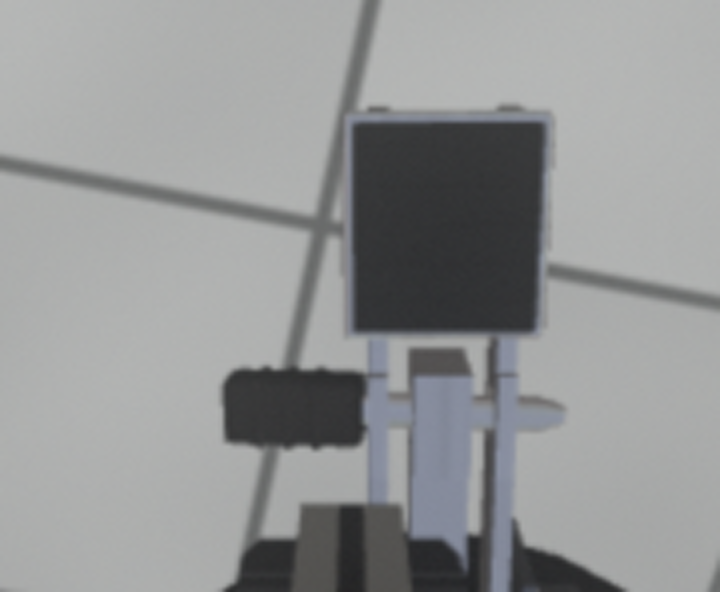

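The pin is home to within about 1 mm: the grip edge is at col 365 against the cheek at col 370, the tip sticks out about 12 mm beyond the far cheek, and the 13 N push no longer moved it. Now the tread.

```bash
python3 -c "
from h import *
print(rel([.4759,-.0684,.080]))"
```

```text
[ 65.38077876  18.86728698 -35.5633386 ]
```

```bash
python3 -m jog '[[[0,19,-36],0],[[0,19,-36],0],[[30,19,-36],0],[[65,19,-36],0],[[65,19,-36],0],[[65,19,-36],0]]'; python3 - <<'E'
from m import *
s=snap('side','s21');w=snap('wrist','w21');print(manip.get_obs()['eef_pos'])
cv2.imwrite('pics/s21x.png',cv2.resize(s['frame'][205:275,200:300,::-1],None,fx=7,fy=7,interpolation=cv2.INTER_CUBIC))
E
```

```text
t: 23.22
eef_pos: [0.4762, -0.0689, 0.0812]
orientation: [-0.075, 0.701, 0.072, 0.705]
ft_force: [-0.7, -0.1, -0.3]
opening: -0.0
[ 0.47650194 -0.06865876  0.08157598]
```

View pics/s21x.png

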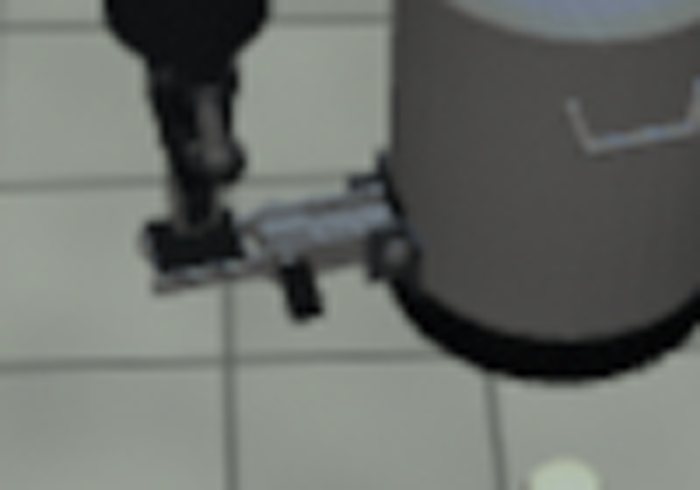

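View pics/w21.png

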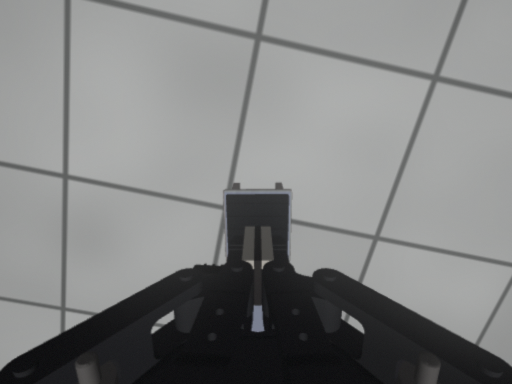

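The shut fingers stand over the tread (side view near (195,235), wrist view (258,240)) and the pin hangs at the cheek. Pressing down gradually.

```bash
python3 -m jog '[[[4,0,0],0],[[8,0,0],0],[[12,0,0],0],[[14,0,0],0],[[17,0,0],0],[[20,0,0],0],[[22,0,0],0],[[22,0,0],0]]'; python3 - <<'E'
from m import *
s=snap('side','s22');print(manip.get_obs()['eef_pos'])
cv2.imwrite('pics/s22x.png',cv2.resize(s['frame'][140:275,190:340,::-1],None,fx=5,fy=4.4,interpolation=cv2.INTER_CUBIC))
E
```

```text
t: 24.32
eef_pos: [0.4761, -0.0688, 0.0595]
orientation: [-0.075, 0.701, 0.072, 0.705]
ft_force: [-4.0, -0.0, 9.1]
opening: -0.0002
[ 0.4761478  -0.06882057  0.05959645]
```

View pics/s22x.png

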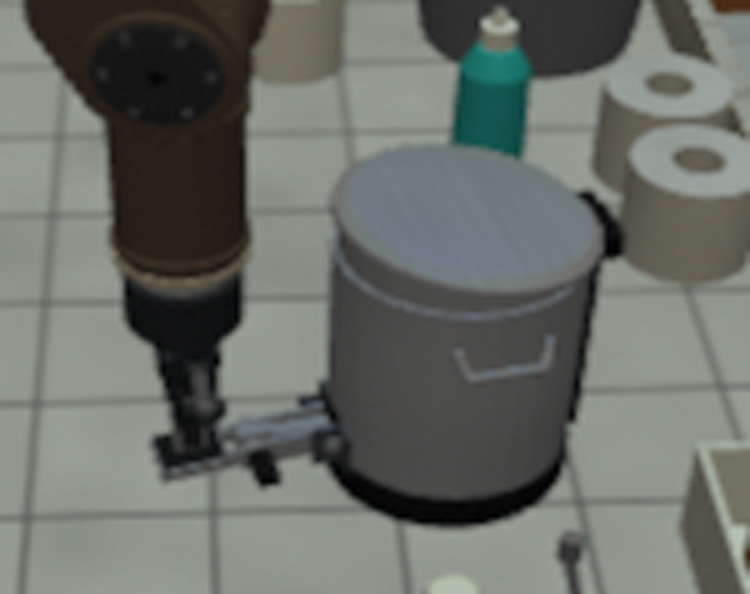

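The lid is starting to lift with the pedal. Pressing further.

```bash
python3 -m jog '[[[3,0,0],0],[[6,0,0],0],[[9,0,0],0],[[12,0,0],0],[[14,0,0],0],[[16,0,0],0],[[17,0,0],0],[[17,0,0],0]]'; python3 -m jog '[[[1,0,0],0],[[2,0,0],0],[[3,0,0],0],[[3,0,0],0]]'; python3 -m jog '[[[1,0,0],0],[[2,0,0],0],[[3,0,0],0],[[3,0,0],0]]'
```

```text
t: 25.38
eef_pos: [0.4768, -0.0687, 0.0427]
orientation: [-0.075, 0.701, 0.072, 0.706]
ft_force: [1.2, 1.0, 4.7]
opening: 0.0
t: 25.88
eef_pos: [0.4772, -0.0687, 0.0411]
orientation: [-0.075, 0.7, 0.072, 0.706]
ft_force: [-7.0, 1.9, 28.5]
opening: 0.0004
t: 26.38
eef_pos: [0.4774, -0.0687, 0.0403]
orientation: [-0.075, 0.7, 0.072, 0.707]
ft_force: [-11.4, 2.6, 43.1]
opening: 0.0
```

It's on its stop, and 43 N is more than needed, so I'll ease off a little.

```bash
python3 -m jog '[[[2,0,0],0],[[1.5,0,0],0],[[1,0,0],0],[[1,0,0],0],[[1,0,0],0],[[1,0,0],0]]'; python3 - <<'E'
from m import *
s=snap('side','s23');w=snap('wrist','w23');c=snap('scene','c23');o=manip.get_obs();print(o['eef_pos'],o['ft_force'],o['t'])
cv2.imwrite('pics/s23x.png',cv2.resize(s['frame'][120:275,190:340,::-1],None,fx=5,fy=3.8,interpolation=cv2.INTER_CUBIC))
E
```

```text
t: 27.12
eef_pos: [0.4773, -0.0687, 0.0409]
orientation: [-0.075, 0.7, 0.072, 0.707]
ft_force: [-8.9, 2.4, 34.1]
opening: -0.0005
[ 0.47730044 -0.06868672  0.04086   ] [-8.05112164  0.92432392 33.84905887] 27.275
```

View pics/s23x.png

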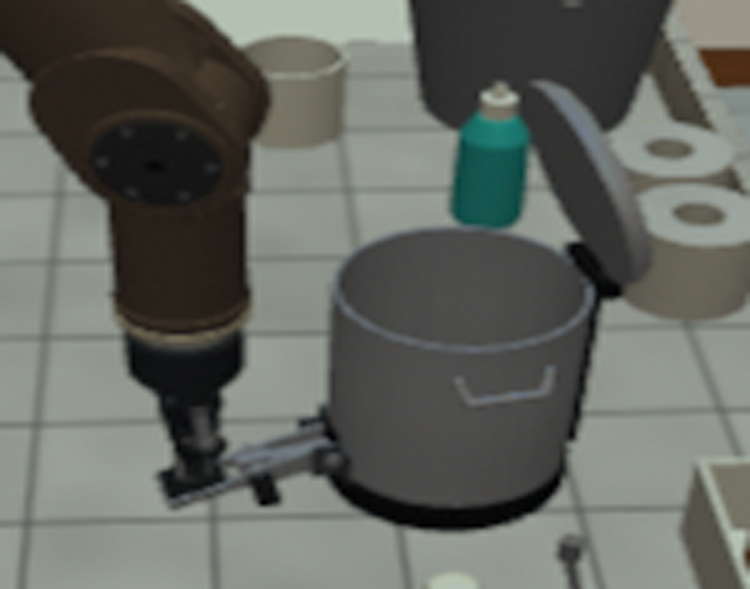

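View pics/c23.png

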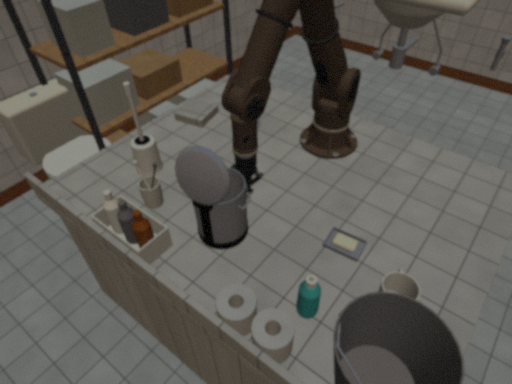

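View pics/w23.png

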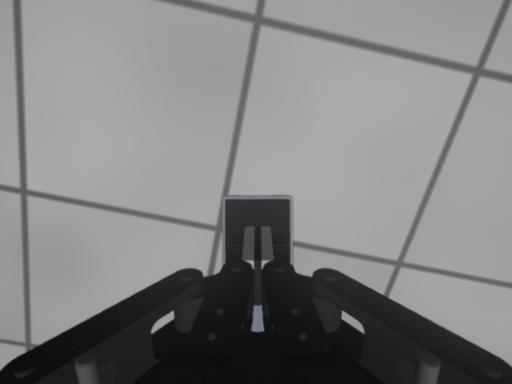

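```bash
python3 -m jog '[[[0.5,0,0],0],[[0.5,0,0],0],[[0.5,0,0],0],[[0.5,0,0],0]]'; python3 - <<'E'
from m import *
s=snap('side','s24');o=manip.get_obs();print(o['eef_pos'],o['ft_force'],o['t'])
cv2.imwrite('pics/s24x.png',cv2.resize(s['frame'][225:265,215:275,::-1],None,fx=12,fy=12,interpolation=cv2.INTER_CUBIC))
E
```

```text
t: 27.78
eef_pos: [0.4771, -0.0687, 0.0414]
orientation: [-0.074, 0.7, 0.072, 0.707]
ft_force: [-5.7, 0.4, 24.8]
opening: -0.0001
[ 0.47718143 -0.0686817   0.04142706] [-6.24247627  0.89858334 23.90584811] 27.825
```

View pics/s24x.png

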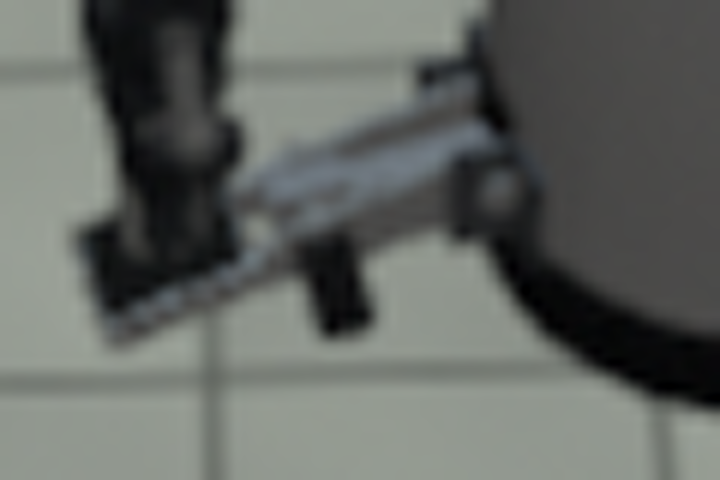

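View pics/s24.png

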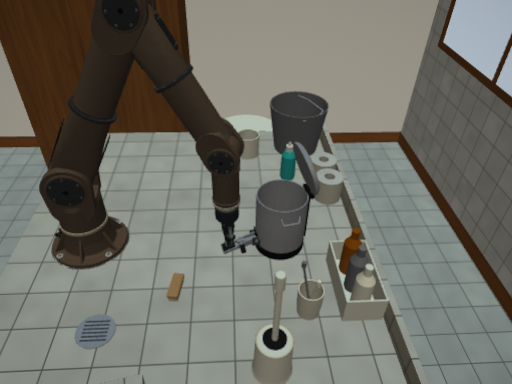

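The lid stands open (306,165), the pedal is on its stop with the pin's black grip against the cheek, and the bystanders have not moved. Handing in.

```bash
python3 -c "
from bench import manip
print(manip.finish_job())"
```

```text
the job is handed in; nothing more can be done
None
```

The pin is in through both cheeks and the lever eye, the pedal is held down on its stop with about 24 N, and the lid is open. I handed the job in like that at about 28 s of the 58 s allowed; no verdict was reported.

- **Pin:** I regripped the pin near its tail once, because the gripper's knuckles (about 65 mm to each side) would have hit the bin wall before it was home. I inserted it through all three holes and let go. Then I turned the gripper 90° and pushed the pin home with the shut fingers until it stopped at about 13 N.
- **Pedal and lid:** The lid rose with the pedal and stands open by about 70° by eye. The lid angle was not measured more exactly than that.
- **Seating check:** From above, the grip looked within about 1 mm of the cheek, which is as fine as I could measure, and about 12 mm of tip shows beyond the far cheek. One oblique view disagreed by 2–3 mm; I put that down to the pin sitting slightly tilted in its loose holes.
- **Height check:** The triangulated tread height was 59 mm against the stated 61 mm, which is within the camera calibration.
- **Force:** The press briefly reached about 43 N straight down (about 45 N in total) through the fingertips, before I eased it off. That is above the 40 N limit for the arm and gripper body, though the contact was at the fingertips.
- **Other things on the ledge:** Those visible in the last pictures look where they were at the start.

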